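# Free the wedged tablet stand, dock it, refill the charger bin

## Task

The white tablet stand has tipped back and wedged in the charger bin, caught under its in-turned lips: turn it down flat on the bin's floor so that its corners come free, then lift it out upright. Set it on the charging dock with its post end towards the back stop and push it flush against both wooden stops, and put every spare charger lying on the shelf over the lip into the bin. Leave the key tray, the green power bank and the vase alone.

Things in the scene. Friction and masses are not known exactly. Their poses are not given: they have to be found in the camera images.
- bin: Fixed grey bin, open on top. Outside 152 (x) x 136 (y) x 76 high; walls, floor 4 thick (inside 144 x 128). Along each of its two x ends a blue lip, 4 thick, top 76 mm above the shelf, turns 18 inward, so the opening is 108 (x) x 128 (y). Origin: centre of the underside; z up. Stands left or right, its x within 0.4 rad of the world's x.
- stand: White tablet stand, about 0.3 kg, L-shaped from the side: base plate 95 (x) x 70 (y) x 8; at its heel (-x end, flush) a heavy post 14 thick (x), 46 wide (y), top 72 above the underside. Origin: centre of the base's underside; z up through the base, x heel to toe. Starts in the bin tipped back 36 degrees: heel edge on the floor, post top leaning on the bin's -x wall under the lip, toe in the air.
- stand_toe (a point): Top of the base plate at the toe edge: x 47.5, z 8 mm from the stand's origin. A black rubber ledge 10 (x) x 50 (y), 8 high, stands on the plate there. At the start the toe is up in the air towards the bin's +x end; the base may be pushed down: below about 20 degrees the stand falls flat by itself. Flat, the toe may lie under the +x lip until the stand is shifted to the bin's middle.
- stand_post (a point): Centre of the post's top face: x -40.5, z 72 mm from the stand's origin. The post can be gripped across its 46 mm width (stand's y). Centre of mass: about 13 mm from the heel, 35 mm up. Tipped, the stand spans 119 mm, more than the bin's 108 mm opening; flat only 95.
- dock: Fixed dock: grey plate 150 (x) x 120 (y) x 4 with two dark wooden stops: back stop along its -x edge, top 36 mm above the shelf (inner face at x = -65 mm), side stop along its +y edge, top 18 mm (inner face at y = +50 mm). Origin: centre of the underside; z up. On the other side from the bin, its x within 0.4 rad of the world's x.
- dock_home (a point): Point on the plate's top face where the stand's origin comes when its heel is flush with the back stop and its +y side flush with the side stop (dock x -17.5, y +15, z 4 mm); the stand's x axis is then along the dock's x.
- key_tray: Bystander: loose steel tray with keys, 75 x 120 x 18, at the far side of the shelf. Origin: centre of the underside.
- power_bank: Bystander: loose green power bank 68 x 135 x 22, at the far side of the shelf. Origin: centre of the underside.
- vase: Bystander: blue ceramic vase 84 across, 115 high, on the upper bamboo tier (150 mm high) at the far left. Origin: centre of the underside.
- charger1: Orange plastic wall charger with folded pins on top, 46 (x) x 32 (y) x 28 high, 70 g, lying loose on the shelf in front of the robot between bin and dock; may be absent. Origin: centre of the underside; z up through the face with the pins.
- charger2: Orange plastic wall charger with folded pins on top, 46 (x) x 32 (y) x 28 high, 70 g, lying loose on the shelf in front of the robot between bin and dock; may be absent. Origin: centre of the underside; z up through the face with the pins.
- charger3: Red plastic wall charger with folded pins on top, 46 (x) x 32 (y) x 28 high, 70 g, lying loose on the shelf in front of the robot between bin and dock; may be absent. Origin: centre of the underside; z up through the face with the pins.
- charger4: Red plastic wall charger with folded pins on top, 46 (x) x 32 (y) x 28 high, 70 g, lying loose on the shelf in front of the robot between bin and dock; may be absent. Origin: centre of the underside; z up through the face with the pins.
Not all that is in view belongs to the job. Leave any yellow look-alike of the charger1 alone.

How it is judged:
By the outcome, as a careful person would: the job done as asked, in the order asked, and still so for the second after the job is handed in, with the robot touching nothing.
Of charger1, charger2, charger3, charger4 only 2 to 4 are there at a start; the rules pass over those that are not, and their reading is None.
At some moment in a run one of charger1, charger2, charger3, charger4 may be knocked a few centimetres aside while the robot is not near it.
It also fails if it takes over 210 s, if anything falls off the work surface, if the arm or the gripper's body presses on something with over 40 N, if the wrist force passes 120 N, or if a joint passes its speed limit or range.

## Robot

A 6-joint arm with a two-finger parallel gripper is mounted at the origin on the work surface. World frame = base frame: x ahead of the robot, y to its left, z up, the work surface at z = 0. Lengths are in m, angles in degrees, forces in N, time in s.
With the tool pointing down it reaches from about 0.35 to 0.775 m from the base axis. Payload 5.5 kg.
Tool frame: the origin (TCP) lies midway between the tips of the shut fingers; the grasp point (between the pads) lies 19 mm behind it; z points along the fingers, x is the direction in which the jaws open and shut, and the axes are right-handed (so a half turn about z gives the same grasp; the last joint's range is limited). The gripper opens to 85 mm and grips with 20 to 120 N. Pads are 22 mm wide; open, the fingers measure 114 mm over their backs; the gripper's body (76 mm by 85 mm) begins 54 mm behind the grasp point. The pads swing forward as they close: fully open they stand 13 mm farther back than shut.
Start: joints at [-73.831, 17.945, 2.641, 74.691, 0, 82.002], TCP at [0.235, -0.525, 0.231] pointing down, gripper open.
Joint ranges: [-158.12, 158.12], [-49.38, 96.58], [-58.88, 72.47], [-126.05, 133.96], [-84.25, 85.87], [-180, 180]. Speed limits (degrees/s): [147.25, 147.25, 180, 180, 180, 180].

## Interface

Orientations are given as [roll, pitch, yaw] about the fixed x, y, z axes, in that order (R = Rz(yaw) Ry(pitch) Rx(roll)).
In Python, from rig import manip, eyes, nets gives the robot as it stands.
- The arm moves only by the tool step_arm, never from a script. Its arguments are lists of equal length, an entry for each row: "slide": the shift along the tool's x, y, z in cm, a list of three; "rot": the turn, a rotation vector about the tool's x, y, z in rad, a list of three. A call has 1 to 20 rows; each row is the pose to reach, as a shift and turn from the pose measured when the call began, along the tool's axes at that moment; what a row does not reach only later rows make up. A row lasts 1/10 s, in which the tool goes at most 50 mm and 8.59 degrees, less where a joint would pass 70% of its speed; a pose out of reach is approached as far as the arm can. A call with a gripper value outside its range is refused whole. "gripper" is the closure in counts, from 0 (fully open) to 255 (shut), set as the call begins (left out, the last holds). The fingers move at their own pace and stop on an object; "force" is the grip in N (left out, the last holds). Time passes only in rows, so rows that repeat a pose let the fingers close. It gives the time, the measured TCP pose, the force and the opening at its end, in the units of the state.
- manip.get_obs(): the state, without advancing time (a new reading comes with each control period).
- eyes.capture(name): name is "scene" or "top" or "wrist"; returns a dict with "pixels" (400x640x3 uint8, blue, green, red), "fx", "fy", "cx", "cy" (pixels), "dist" ([k1, k2, p1, p2, k3] as OpenCV has them; the pictures are not rectified), "R" (3x3) and "t" (3): a world point X has camera coordinates R X + t. Camera axes: x right, y down, z forward; pixel columns grow to the right and rows downward; lengths in m; the calibration is good to about 2 mm. A picture is of the moment at which its call begins. There is no depth.
- manip.job_done(): hands the job in, once; it reports no verdict.
Trained networks look in a picture, given as the dict that the camera call returned (one of the last four; its "shot" number tells which), for a name from the list of things; names that differ only in an ending like _2 or _b are one class to them, and where a whole thing is asked for, a point or a joint stands for the part that bears it (a point fixed in the world has none). Each returns a list of dicts, best first, with "conf" (0 to 1); they miss things now and then, are a little off and sometimes report something else, mostly with a low value. They report only what shows in the picture. A call takes as long as a camera call. They do not tell look-alikes from the thing itself.
- nets.look_for(name, picture): "rect" ([left, top, right, bottom] in pixels, round what is visible of it).
- nets.cut_out(name, picture): "mask" (400x640 bool, what is visible of it) and "rect" ([left, top, right, bottom] in pixels, round what is visible of it).
The state is a dict: "time_s": time; "joint_pos": joint angles; "joint_vel": joint speeds; "joint_efforts": joint torques, N m; "tcp_pos": TCP position; "ee_rot": TCP orientation; "contact_force": force on the tool from outside, world axes, zero at the start; "ft_torque": the same for the moment, N m; "width": finger opening in m.
Only numpy, scipy, OpenCV 4.12 (cv2) and the standard library are available. Lean on these libraries where they do the work, as an engineer would, in place of code of your own. Each camera call takes 0.05 s, during which the arm holds its last target.

## Working session

There is one attempt and no reset: what is moved stays moved. The work goes in short steps, Python scripts to look and compute and a tool call to move; the robot and the scene stay as the last step left them, time stands still between calls to the robot, and variables do not carry over. Pictures are saved under pics/ and viewed, and the job is handed in when it is done.

Besides the shell and the picture viewer there is one more tool, called after "Call:" as a command line: name --argument value ..., lists and objects as JSON in quotes. step_arm: Moves the arm, as the interface text tells. Its arguments: {"type":"object","properties":{"slide":{"type":"array"},"rot":{"type":"array"},"gripper":{"type":"number"},"force":{"type":"number"}},"required":["slide","rot"]}

```bash
ls; mkdir -p pics; python3 - <<'E'
from rig import manip, eyes, nets
import cv2
print(manip.get_obs())
for n in ("scene","top","wrist"):
    c=eyes.capture(n); cv2.imwrite(f"pics/a_{n}.png",c["pixels"])
    print(n,c["fx"],c["fy"],c["cx"],c["cy"],c["dist"],c["R"],c["t"],c.get("shot"))
E
```

```text
pics
{'time_s': 0.0, 'joint_pos': array([-7.38323163e+01,  1.79892683e+01,  2.57472429e+00,  7.46894208e+01,
        4.28991882e-04,  8.19996340e+01]), 'joint_vel': array([-0.06526845,  0.01306854,  0.03076906,  0.04328432,  0.05830095,
        0.06106784]), 'joint_efforts': array([-5.50811801e-04, -4.80625176e+01,  2.98536175e+01,  1.92212075e-02,
       -2.22635149e-04, -6.78161953e-06]), 'tcp_pos': array([ 0.23524294, -0.52410611,  0.23040804]), 'ee_rot': array([-1.79985105e+02,  1.02893199e-01, -6.58319374e+01]), 'contact_force': array([ 0.01558621, -0.80309347,  0.26619968]), 'ft_torque': array([ 0.01268768, -0.03909064,  0.03512323]), 'width': 0.08527424672604103}
scene 452.9072734849821 452.9072734849821 321.5688722160105 195.38733688282946 [-0.02474619  0.          0.          0.          0.        ] [[-0.36855429  0.92955705 -0.00956158]
 [ 0.5519646   0.21054562 -0.8068492 ]
 [-0.74799921 -0.30264538 -0.59068008]] [ 0.08172641 -0.27065505  1.77282643] 1
top 373.67423602477226 373.67423602477226 315.03421056741513 194.8805813267582 [0.01186831 0.         0.         0.         0.        ] [[-0.01647062 -0.9998267   0.00867688]
 [-0.985374    0.01475924 -0.16976529]
 [ 0.1696078  -0.01134611 -0.98544632]] [0.16519276 0.5876608  1.26894348] 2
wrist 284.65567974250007 284.65567974250007 319.96782958581286 195.54740399785965 [-0.02637961  0.          0.          0.          0.        ] [[ 0.4097667  -0.91218808 -0.00203867]
 [-0.8783931  -0.39518631  0.26879984]
 [-0.24600166 -0.10835447 -0.9631939 ]] [-0.57380172 -0.03489807  0.37820436] 3
```

View pics/a_scene.png

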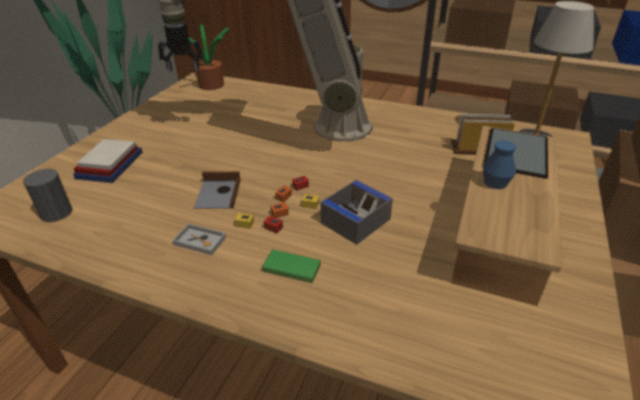

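View pics/a_top.png

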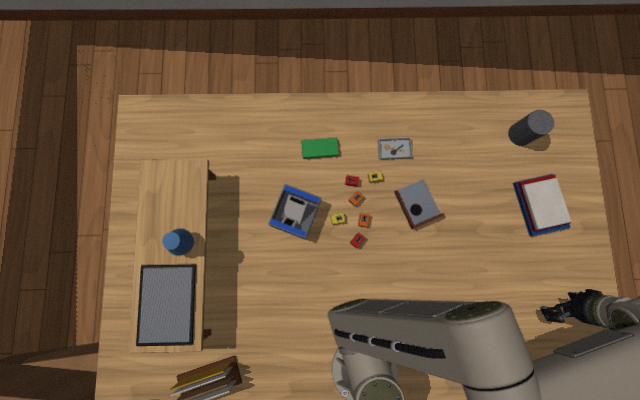

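View pics/a_wrist.png

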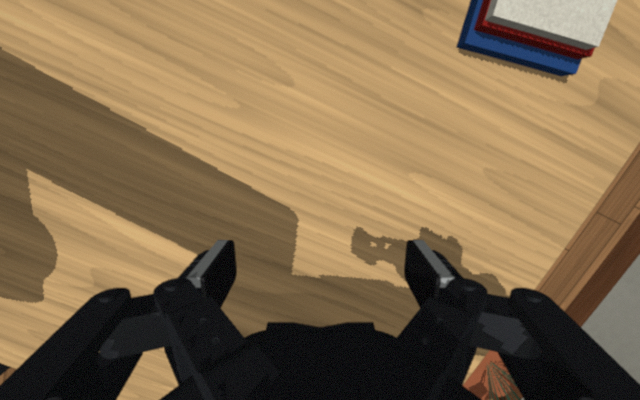

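The top view shows the bin at (296,212) and the dock at (418,205). The orange chargers are at (357,199) and (365,220), the red ones at (352,181) and (358,240). The yellow look-alikes at (376,177) and (339,218) stay put. Next I measure all of these.

```bash
cat > h.py <<'E'
import numpy as np, cv2
from scipy.spatial.transform import Rotation as Ro
from rig import manip, eyes, nets
def K(c): return np.array([[c["fx"],0,c["cx"]],[0,c["fy"],c["cy"]],[0,0,1.]])
def back(c,uv,z):
    uv=np.asarray(uv,float).reshape(-1,1,2)
    n=cv2.undistortPoints(uv,K(c),np.array(c["dist"]))[:,0]
    R=np.array(c["R"]);t=np.array(c["t"])
    d=np.c_[n,np.ones(len(n))]@R; o=-R.T@t
    return o+d*((z-o[2])/d[:,2])[:,None]
def proj(c,X):
    X=np.asarray(X,float).reshape(-1,3)
    return cv2.projectPoints(X,cv2.Rodrigues(np.array(c["R"]))[0],np.array(c["t"]),K(c),np.array(c["dist"]))[0][:,0]
def tool():
    o=manip.get_obs(); return np.array(o["tcp_pos"]),Ro.from_euler('xyz',o["ee_rot"],degrees=True),o
def goto(p,R):
    """shift (cm) and rotvec in tool axes to reach world p, rotation R"""
    p0,R0,o=tool()
    return np.round(R0.inv().apply(np.array(p)-p0)*100,2),np.round((R0.inv()*R).as_rotvec(),3)
def down(yaw): return Ro.from_euler('xyz',[180,0,yaw],degrees=True)
def crop(c,r,s,name):
    l,t,rr,b=r; im=cv2.resize(c["pixels"][t:b,l:rr],None,fx=s,fy=s,interpolation=cv2.INTER_CUBIC); cv2.imwrite("pics/"+name,im)
E
python3 - <<'E'
from h import *
c=eyes.capture("top"); s=eyes.capture("scene")
crop(c,(255,160,455,255),4,"b_top.png"); crop(s,(180,160,400,280),3.6,"b_scene.png")
np.save("pics/top.npy",c["pixels"])
for n,z in (("bin",.076),("dock",.004),("charger1",.028),("charger3",.028),("stand",.06),("stand_toe",.07)):
    for cc,k in ((c,"top"),(s,"sc")):
        for r in nets.cut_out(n,cc):
            m=r["mask"].astype(np.uint8); 
            ct=cv2.minAreaRect(np.argwhere(m)[:,::-1].astype(np.float32))
            print(k,n,round(r["conf"],2),np.round(r["rect"]),np.round(ct[0],1),np.round(back(cc,ct[0],z)[0],3), end=' ')
            b=back(cc,cv2.boxPoints(ct),z)[:,:2]; print('corners',np.round(b,3).tolist())
E
```

```text
top bin 0.91 [267. 181. 322. 240.] [295.2 210.7] [0.532 0.225 0.076] corners [[0.487, 0.319], [0.632, 0.262], [0.577, 0.13], [0.434, 0.189]]
top bin 0.62 [282. 194. 304. 225.] [293.4 210.7] [0.532 0.231 0.076] corners [[0.495, 0.279], [0.591, 0.247], [0.569, 0.183], [0.473, 0.216]]
sc bin 0.97 [321. 182. 391. 242.] [354.9 209.3] [0.578 0.239 0.076] corners [[0.648, 0.14], [0.391, 0.135], [0.506, 0.342], [0.725, 0.32]]
sc bin 0.36 [342. 195. 376. 218.] [362.1 206. ] [0.557 0.253 0.076] corners [[0.576, 0.201], [0.47, 0.259], [0.539, 0.305], [0.637, 0.247]]
top dock 0.75 [392. 180. 442. 232.] [418.4 202.8] [ 0.563 -0.221  0.004] corners [[0.608, -0.13], [0.665, -0.249], [0.519, -0.31], [0.464, -0.194]]
sc dock 0.82 [194. 169. 240. 212.] [216.5 190. ] [ 0.551 -0.226  0.004] corners [[0.484, -0.356], [0.43, -0.214], [0.611, -0.11], [0.66, -0.236]]
top charger1 0.65 [354. 210. 371. 229.] [363.4 219.7] [ 0.502 -0.015  0.028] corners [[0.48, 0.009], [0.53, -0.0], [0.524, -0.038], [0.474, -0.028]]
top charger1 0.65 [369. 166. 380. 180.] [375. 176.] [ 0.66  -0.063  0.028] corners [[0.679, -0.
[... 2733 characters left out ...]
 444. 224.] [417.4 203.3] [ 0.553 -0.201  0.06 ] corners [[0.597, -0.119], [0.648, -0.225], [0.51, -0.282], [0.461, -0.178]]
sc stand 0.73 [340. 193. 381. 220.] [361.7 205.7] [0.536 0.246 0.06 ] corners [[0.557, 0.191], [0.445, 0.253], [0.516, 0.3], [0.619, 0.239]]
sc stand 0.52 [320. 181. 394. 245.] [356.3 210.2] [0.561 0.238 0.06 ] corners [[0.598, 0.118], [0.335, 0.207], [0.525, 0.357], [0.737, 0.262]]
top stand_toe 0.87 [285. 195. 307. 226.] [293.3 210.6] [0.533 0.232 0.07 ] corners [[0.5, 0.279], [0.59, 0.245], [0.566, 0.185], [0.476, 0.219]]
sc stand_toe 0.61 [339. 194. 378. 217.] [362.3 206.3] [0.551 0.252 0.07 ] corners [[0.568, 0.196], [0.461, 0.261], [0.534, 0.307], [0.632, 0.243]]
```

View pics/b_top.png

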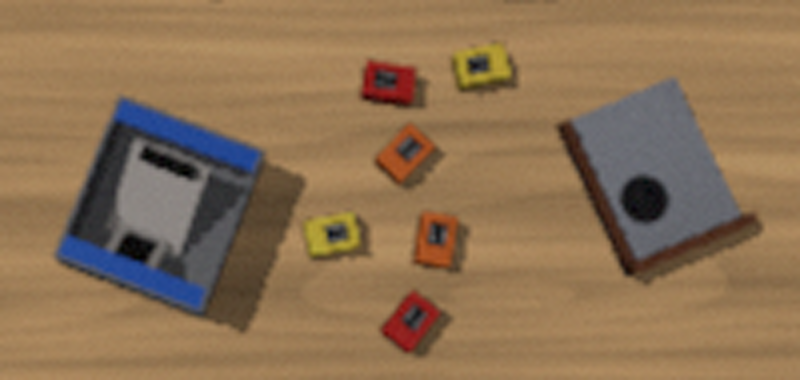

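View pics/b_scene.png

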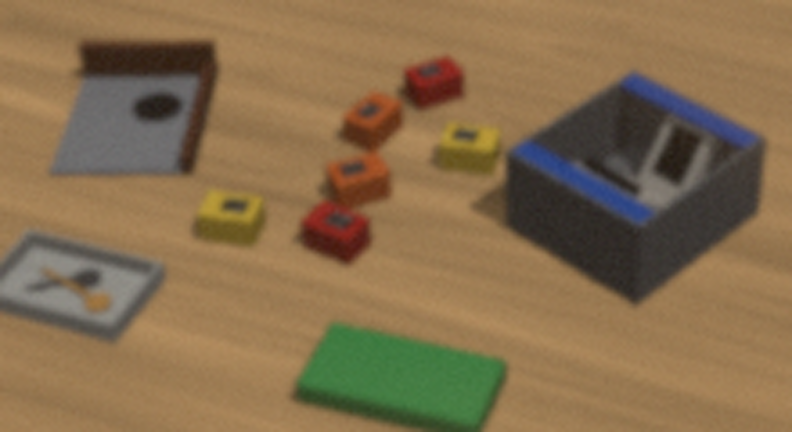

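```bash
cat >> h.py <<'E'
def fit(c,pts,px,z,x0):
    """fit planar pose (x,y,yaw) of local pts (n,2 or 3) to pixels"""
    from scipy.optimize import least_squares
    pts=np.asarray(pts,float)
    def f(q):
        a=q[2];R=np.array([[np.cos(a),-np.sin(a)],[np.sin(a),np.cos(a)]])
        P=np.c_[pts[:,:2]@R.T+q[:2],pts[:,2] if pts.shape[1]==3 else np.full(len(pts),z)]
        return (proj(c,P)-px).ravel()
    r=least_squares(f,x0); return r.x,np.round(r.fun.reshape(-1,2),1)
E
python3 - <<'E'
from h import *
p,R,o=tool(); c=eyes.capture("wrist")
C=-np.array(c["R"]).T@np.array(c["t"]); print("cam in tool",R.inv().apply(C-p), "axes in tool\n",np.round((np.array(c["R"])@R.as_matrix()),3))
t=eyes.capture("top")
P=lambda l:np.array([[255+u/4,160+v/4] for u,v in l])-.4
q,r=fit(t,[[.076,.068],[.076,-.068],[-.076,-.068],[-.076,.068]],P([(120,98),(263,155),(200,313),(57,258)]),.076,[.53,.22,-.38]); print("bin",q,r.tolist())
q,r=fit(t,[[.075,.05,.018],[.075,-.06,.004],[-.065,-.06,.036],[-.075,-.06,.036]],P([(572,122),(675,80),(740,215),(757,228)]),.0,[.56,-.22,.4]); print("dock",q,r.tolist())
print(goto([.52,.225,.30],down(68)))
E
```

```text
cam in tool [-0.00023341 -0.06823706 -0.14200777] axes in tool
 [[ 1.    -0.     0.   ]
 [ 0.     0.963 -0.269]
 [-0.     0.269  0.963]]
bin [ 0.53107243  0.22711253 -0.386011  ] [[-0.1, -0.5], [0.7, -0.8], [0.4, 1.0], [-1.0, 0.2]]
dock [ 0.55794041 -0.21301321  0.34773409] [[-1.1, -0.7], [-0.2, 0.1], [2.1, 0.6], [-0.9, -0.0]]
(array([-56.74, -56.66,  -6.88]), array([ 0.   , -0.   , -2.336]))
```

Call:
step_arm --slide '[[-14,-14,-7],[-28,-28,-7],[-42,-42,-7],[-56.7,-56.7,-6.9],[-56.7,-56.7,-6.9],[-56.7,-56.7,-6.9],[-56.7,-56.7,-6.9],[-56.7,-56.7,-6.9],[-56.7,-56.7,-6.9],[-56.7,-56.7,-6.9],[-56.7,-56.7,-6.9],[-56.7,-56.7,-6.9],[-56.7,-56.7,-6.9],[-56.7,-56.7,-6.9],[-56.7,-56.7,-6.9],[-56.7,-56.7,-6.9],[-56.7,-56.7,-6.9],[-56.7,-56.7,-6.9],[-56.7,-56.7,-6.9],[-56.7,-56.7,-6.9]]' --rot '[[0,0,-0.6],[0,0,-1.2],[0,0,-1.8],[0,0,-2.336],[0,0,-2.336],[0,0,-2.336],[0,0,-2.336],[0,0,-2.336],[0,0,-2.336],[0,0,-2.336],[0,0,-2.336],[0,0,-2.336],[0,0,-2.336],[0,0,-2.336],[0,0,-2.336],[0,0,-2.336],[0,0,-2.336],[0,0,-2.336],[0,0,-2.336],[0,0,-2.336]]' --gripper 255

```text
time_s: 2.95
tcp_pos: [0.5202, 0.2234, 0.3005]
ee_rot: [180.0, 0.0, 67.9]
contact_force: [0.7, 0.4, 0.2]
width: 0.0002
```

```bash
python3 - <<'E'
from h import *
c=eyes.capture("wrist"); cv2.imwrite("pics/c_w.png",c["pixels"])
E
```

```text
(no output)
```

View pics/c_w.png

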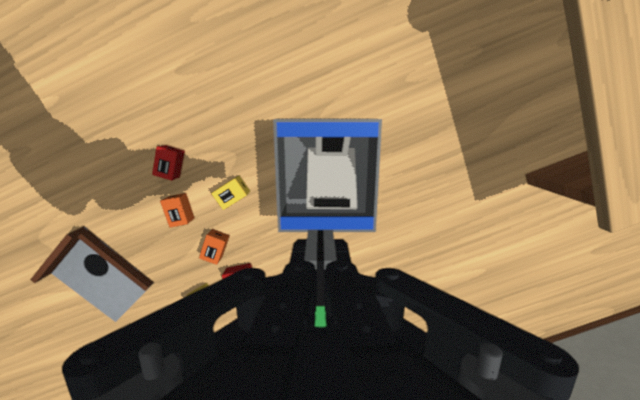

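```bash
python3 - <<'E'
from h import *
c=eyes.capture("wrist"); crop(c,(265,110,395,240),5,"c_w2.png")
E
```

```text
(no output)
```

View pics/c_w2.png

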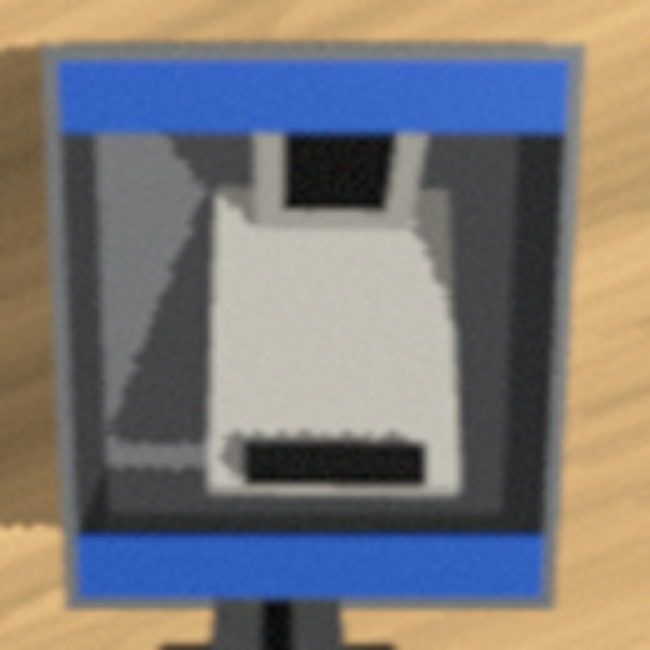

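```bash
python3 - <<'E'
from h import *
from scipy.optimize import least_squares
c=eyes.capture("wrist")
P=lambda l:np.array([[265+u/5,110+v/5] for u,v in l])-.4
L=np.array([[-76,-68],[-76,68],[76,68],[76,-68],[-54,-64],[-54,64],[54,64],[54,-64]])/1000
q,r=fit(c,L,P([(43,47),(584,47),(553,607),(67,607),(63,133),(567,133),(545,533),(77,533)]),.076,[.53,.22,-.386]); print("bin",q,r.tolist(), np.degrees(q[2]))
np.save("bin.npy",q)
# stand: toe top corners, ledge inner/outer top edges, post top front edge
S=np.array([[47.5,-35,8],[47.5,35,8],[-33.5,-23,72],[-33.5,23,72]])/1000
px=P([(208,493),(461,493),(258,220),(420,225)])
def mod(v):
    x,y,yaw,t=v
    # local about heel edge bottom
    X=S+[.0475,0,0]
    ct,st=np.cos(t),np.sin(t)
    X=np.c_[X[:,0]*ct-X[:,2]*st, X[:,1], X[:,0]*st+X[:,2]*ct]
    b=Ro.from_euler('z',yaw).apply(X)+[x,y,.004]
    return Ro.from_euler('z',q[2]).apply(b)+[q[0],q[1],0]
f=lambda v:(proj(c,mod(v))[[0,1]]-px[:2]).ravel()
r=least_squares(lambda v:f([v[0],v[1],v[2],np.radians(36)]),[-.03,0,0]); print("heel in bin",r.x)
print(mod([*r.x,np.radians(36)]), proj(c,mod([*r.x,np.radians(36)]))*5-np.array([265,110])*5)
bx=Ro.from_euler('z',q[2])
p,R,o=tool(); print(bx.inv().apply(p-[q[0],q[1],0]))
E
```

```text
bin [ 0.53311753  0.22860744 -0.3858831 ] [[-0.3, -0.8], [0.6, -0.8], [0.5, 0.7], [-0.3, 0.6], [-0.4, -0.1], [-0.1, -0.0], [0.1, 0.5], [-0.1, 0.5]] -22.109472861507022
heel in bin [-0.02719128  0.00665479  0.00043851]
[[0.56413191 0.18544702 0.06631173]
 [0.59044989 0.25031121 0.06631173]
 [0.4730628  0.2353475  0.07047822]
 [0.49035748 0.27797255 0.07047822]] [[206.54765797 490.99246188]
 [458.4518631  490.98012925]
 [247.50601781 112.37971389]
 [427.18213185 112.4442427 ]]
[-0.00982211 -0.00946274  0.30072955]
```

Call:
step_arm --slide '[[1.6,3.2,5],[1.6,3.2,10],[1.6,3.2,15],[1.6,3.2,20],[1.6,3.2,22],[1.6,3.2,23.5],[1.6,3.2,24.2],[1.6,3.2,24.9],[1.6,3.2,25.6],[1.6,3.2,26.2],[1.6,3.2,26.8],[1.6,3.2,27.4],[1.6,3.2,27.8],[1.6,3.2,27.8]]' --rot '[[0,0,0],[0,0,0],[0,0,0],[0,0,0],[0,0,0],[0,0,0],[0,0,0],[0,0,0],[0,0,0],[0,0,0],[0,0,0],[0,0,0],[0,0,0],[0,0,0]]'

```text
time_s: 4.5
tcp_pos: [0.5557, 0.2262, 0.0219]
ee_rot: [-180.0, 0.0, 67.9]
contact_force: [0.5, -0.4, -0.4]
width: 0.0001
```

Now up to look (and open the gripper part-way).

Call:
step_arm --slide '[[0,0,-3],[0,0,-8],[-1,-3,-13],[-1,-5,-18],[-1,-6,-23],[-1,-6,-23],[-1,-6,-23]]' --rot '[[0,0,0],[0,0,0],[0,0,0],[0,0,0],[0,0,0],[0,0,0],[0,0,0]]'

```text
time_s: 5.2
tcp_pos: [0.4977, 0.2404, 0.2552]
ee_rot: [179.8, -0.2, 67.9]
contact_force: [0.6, -0.2, -1.5]
width: -0.0
```

```bash
python3 - <<'E'
from h import *
q=np.load("bin.npy")
c=eyes.capture("wrist"); cv2.imwrite("pics/d_w.png",c["pixels"]); 
p=proj(c,np.array([[q[0],q[1],.05]]))[0].astype(int); print(p)
l,t=max(p[0]-80,0),max(p[1]-80,0); print(l,t); crop(c,(l,t,l+160,t+160),4.5,"d_w2.png")
p,R,o=tool(); print(Ro.from_euler('z',q[2]).inv().apply(p-[q[0],q[1],0]))
E
```

```text
[321 201]
241 121
[-0.03764599 -0.0031508   0.25260319]
```

View pics/d_w2.png

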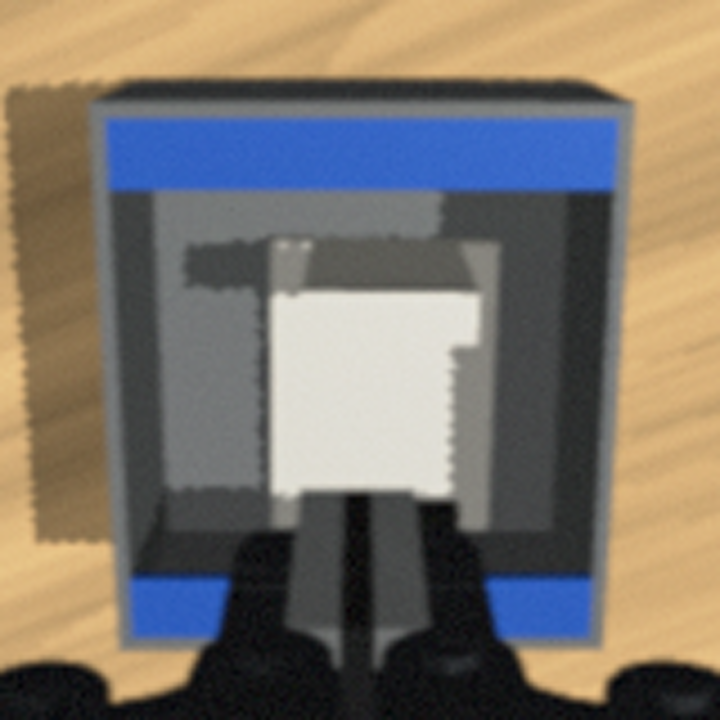

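```bash
python3 - <<'E'
from h import *
q=np.load("bin.npy")
c=eyes.capture("wrist")
P=lambda l:np.array([[241+u/4.5,121+v/4.5] for u,v in l])-.4
# heel base corners: image right = +y
S=np.array([[-47.5,-35,12],[-47.5,35,12]])/1000
r,_=fit(c,S,P([(268,240),(500,240)]),0,[.53,.22,q[2]]); 
b=Ro.from_euler('z',q[2]).inv().apply([r[0]-q[0],r[1]-q[1],0]); print("stand",r,_.tolist(),"in bin",b,r[2]-q[2])
T=np.array([[-47.5,-23,76],[-47.5,23,76],[-33.5,23,76],[-33.5,-23,76]])/1000
X=Ro.from_euler('z',r[2]).apply(T)+[r[0],r[1],0]; print((proj(c,X)-[240.6,120.6])*4.5)
r2,_=fit(c,T,P([(270,291),(480,291),(480,348),(270,348)]),0,r); print(r2,_.tolist(),Ro.from_euler('z',q[2]).inv().apply([r2[0]-q[0],r2[1]-q[1],0]))
# check bin
B=np.array([[-76,-68,76],[-76,68,76],[76,68,76],[76,-68,76]])/1000
print((proj(c,Ro.from_euler('z',q[2]).apply(B)+[q[0],q[1],0])-[240.6,120.6])*4.5)
E
```

```text
stand [ 0.55159328  0.22706244 -0.38490002] [[0.2, -0.0], [-0.2, -0.0]] in bin [0.01769867 0.00552246 0.        ] 0.0009830753336485532
[[299.04759305 288.69183882]
 [479.1184259  288.67920423]
 [477.74850272 341.43286122]
 [299.70948983 341.45510922]]
[ 0.55127505  0.22336996 -0.38419373] [[3.4, 0.4], [-3.3, 0.4], [-3.6, -0.6], [3.5, -0.5]] [0.01879361 0.00198173 0.        ]
[[ 92.03863178 105.83508239]
 [644.29557991 106.36411305]
 [610.82368092 659.18497678]
 [122.04139487 658.86386729]]
```

```bash
python3 - <<'E'
from h import *
q=np.load("bin.npy"); b=Ro.from_euler('z',q[2])
g=b.apply([-.0228,.0058,.045])+[q[0],q[1],0]
print(goto(g,down(np.degrees(q[2])+90)), tool()[2]["tcp_pos"],tool()[2]["contact_force"])
E
```

```text
(array([ 0.98,  1.55, 20.59]), array([-0.001,  0.001,  0.   ])) [0.4964338  0.23945508 0.25094621] [-0.09328049 -0.36512598  0.9646848 ]
```

Call:
step_arm --slide '[[1,1.55,5],[1,1.55,10],[1,1.55,13],[1,1.55,15],[1,1.55,17],[1,1.55,19],[1,1.55,20.6],[1,1.55,20.6]]' --rot '[[0,0,0],[0,0,0],[0,0,0],[0,0,0],[0,0,0],[0,0,0],[0,0,0],[0,0,0]]' --gripper 55 --force 60

```text
time_s: 6.1
tcp_pos: [0.5104, 0.2411, 0.0397]
ee_rot: [-179.5, 0.4, 67.9]
contact_force: [-0.4, -0.4, -0.6]
width: 0.067
```

Call:
step_arm --slide '[[0,0,0],[0,0,0],[0,0,0],[0,0,0],[0,0,0],[0,0,0]]' --rot '[[0,0,0],[0,0,0],[0,0,0],[0,0,0],[0,0,0],[0,0,0]]' --gripper 255 --force 60

```text
time_s: 6.7
tcp_pos: [0.5103, 0.241, 0.0397]
ee_rot: [-179.5, 0.4, 67.9]
contact_force: [-0.6, 0.1, -4.7]
width: 0.0451
```

Call:
step_arm --slide '[[0,0,-0.15],[0,0,-0.3],[0,-0.4,-0.3],[0,-0.8,-0.3],[0,-1.2,-0.3],[0,-1.5,-0.3],[0,-1.5,-0.3],[0,-1.5,-0.3]]' --rot '[[0,0,0],[0,0,0],[0,0,0],[0,0,0],[0,0,0],[0,0,0],[0,0,0],[0,0,0]]'

```text
time_s: 7.5
tcp_pos: [0.4964, 0.2468, 0.0429]
ee_rot: [-179.5, 0.4, 67.9]
contact_force: [0.9, 0.6, -4.3]
width: 0.0451
```

```bash
python3 - <<'E'
from h import *
q=np.load("bin.npy")
print(tool()[2]["tcp_pos"],tool()[2]["ee_rot"],tool()[2]["contact_force"])
c=eyes.capture("wrist"); cv2.imwrite("pics/e_w.png",c["pixels"]); s=eyes.capture("scene"); crop(s,(300,140,420,260),4,"e_s.png")
E
```

```text
[0.49642612 0.24680001 0.04289879] [-179.51859032    0.43187259   67.8748959 ] [ 0.88765545  0.56555577 -4.3313018 ]
```

View pics/e_w.png

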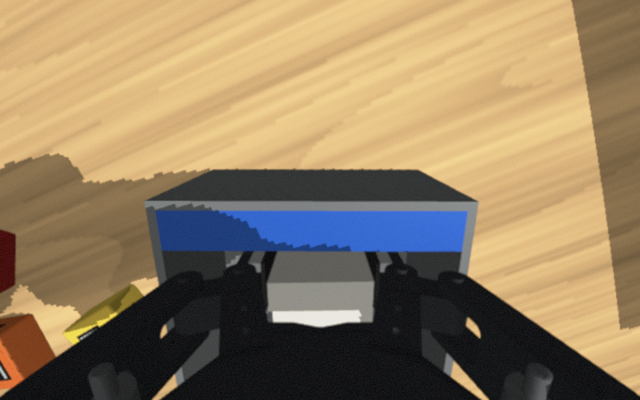

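View pics/e_s.png

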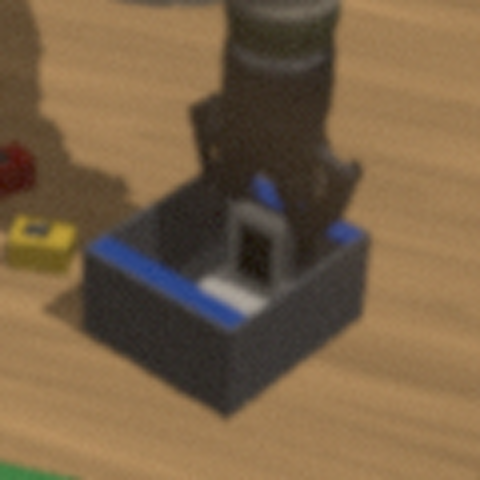

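Call:
step_arm --slide '[[0,0,-1],[0,0,-2],[0,0,-3.5],[0,0,-5],[0,0,-6.5],[0,0,-8],[0,0,-10],[0,0,-12],[0,0,-12],[0,0,-12]]' --rot '[[0,0,0],[0,0,0],[0,0,0],[0,0,0],[0,0,0],[0,0,0],[0,0,0],[0,0,0],[0,0,0],[0,0,0]]'

```text
time_s: 8.6
tcp_pos: [0.4984, 0.2472, 0.1636]
ee_rot: [-179.6, 0.4, 67.9]
contact_force: [0.1, -0.6, -3.9]
width: 0.045
```

```bash
python3 - <<'E'
from h import *
s=eyes.capture("scene"); crop(s,(180,100,420,260),3.3,"f_s.png")
t=eyes.capture("top"); crop(t,(340,160,460,250),6,"f_t.png")
E
```

```text
(no output)
```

View pics/f_s.png

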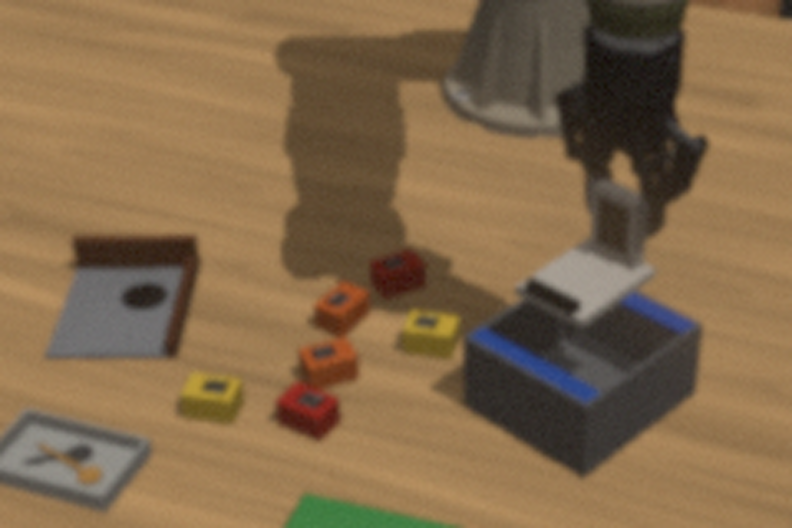

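View pics/f_t.png

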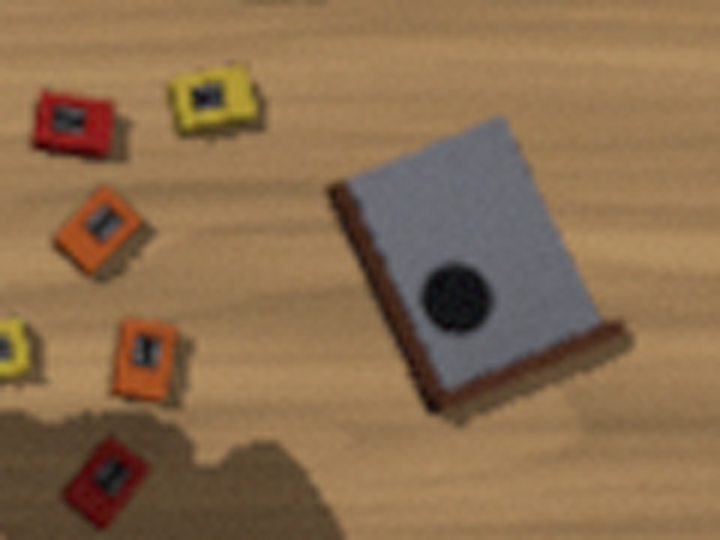

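```bash
python3 - <<'E'
from h import *
t=eyes.capture("top")
P=lambda l:np.array([[340+u/6,160+v/6] for u,v in l])-.4
q,r=fit(t,[[.075,.06,.018],[.075,.05,.018],[.075,-.06,.004],[-.065,-.06,.036],[-.075,.06,.036],[-.065,.05,.036]],P([(330,185),(350,178),(503,118),(612,320),(430,408),(440,390)]),.0,[.56,-.22,.4]); print("dock",q,r.tolist())
np.save("dock.npy",q)
print(goto([.63,-.185,.20],Ro.from_euler('xyz',[-179.6,0.4,90+np.degrees(q[2])],degrees=True)))
E
```

```text
dock [ 0.5595857  -0.21393537  0.34014524] [[-0.3, -0.7], [-1.1, -0.5], [0.2, 0.0], [0.3, 0.7], [0.5, 0.5], [0.3, -0.1]]
(array([-35.02,  28.55,  -3.8 ]), array([-0.009, -0.004, -0.727]))
```

Call:
step_arm --slide '[[0,0,-3.8],[-4,3,-3.8],[-8,6.5,-3.8],[-12,10,-3.8],[-16,13,-3.8],[-20,16.5,-3.8],[-24,20,-3.8],[-28,23,-3.8],[-32,26,-3.8],[-35,28.5,-3.8],[-35,28.5,-3.8],[-35,28.5,-3.8],[-35,28.5,-3.8],[-35,28.5,-3.8]]' --rot '[[0,0,0],[0,0,-0.08],[0,0,-0.16],[0,0,-0.24],[0,0,-0.32],[0,0,-0.4],[0,0,-0.48],[0,0,-0.56],[0,0,-0.64],[0,0,-0.727],[0,0,-0.727],[0,0,-0.727],[0,0,-0.727],[0,0,-0.727]]'

```text
time_s: 10.15
tcp_pos: [0.6292, -0.1829, 0.1997]
ee_rot: [-179.2, -0.1, 109.6]
contact_force: [-0.6, -0.4, -3.7]
width: 0.045
```

```bash
python3 - <<'E'
from h import *
print(tool()[2]["tcp_pos"],tool()[2]["ee_rot"])
c=eyes.capture("wrist"); cv2.imwrite("pics/g_w.png",c["pixels"]); 
E
```

```text
[ 0.62917803 -0.18293359  0.19971644] [-1.79195809e+02 -5.39993161e-02  1.09595440e+02]
```

View pics/g_w.png

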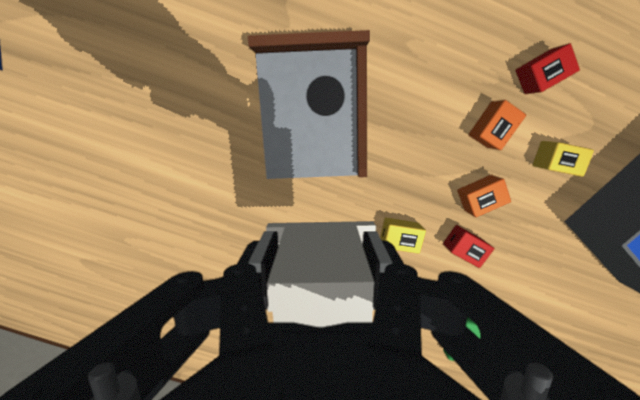

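```bash
python3 - <<'E'
from h import *
c=eyes.capture("wrist"); crop(c,(235,20,385,190),4.5,"g2.png")
q=np.load("dock.npy")
L=np.array([[75,60,18],[75,50,18],[75,50,4],[75,-60,4],[-65,-60,36],[-75,-60,36],[-75,60,36],[-65,60,36],[-65,50,36],[-65,-60,4],[-65,50,18]])/1000
print(np.round((proj(c,Ro.from_euler('z',q[2]).apply(L)+[q[0],q[1],0])-[234.6,19.6])*4.5))
E
```

```text
[[591. 714.]
 [553. 714.]
 [546. 704.]
 [137. 703.]
 [ 82. 101.]
 [ 80.  51.]
 [633.  52.]
 [631. 102.]
 [585. 102.]
 [112. 136.]
 [573. 123.]]
```

View pics/g2.png

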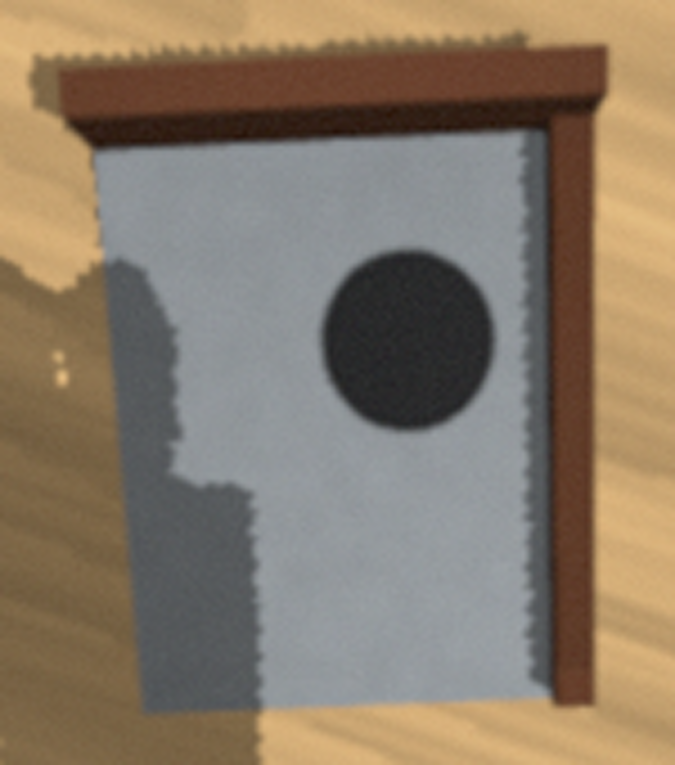

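```bash
python3 - <<'E'
from h import *
c=eyes.capture("wrist"); q=np.load("dock.npy")
L=np.array([[75,60,18],[75,50,18],[75,-60,4],[-65,-60,4],[-75,-60,36],[-65,-60,36],[-75,60,36],[-65,60,36],[-65,50,4]])/1000
px=np.array([(593,705),(555,705),(143,712),(95,148),(60,70),(65,118),(607,47),(600,102),(547,128)])/4.5+[234.6,19.6]
q,r=fit(c,L,px,0,q); print(q,np.degrees(q[2]),(r).tolist()); np.save("dock.npy",q)
# approach: stand origin offset (+25,-20)mm from home; gripper TCP over post
D=Ro.from_euler('z',q[2])
for dx,dy,z in ((.020,-.015,.12),(.020,-.015,.052),(0,0,.046)):
    g=D.apply([-.0175-.0405+dx,.015+dy,z])+[q[0],q[1],0]
    print(g,goto(g,Ro.from_euler('xyz',[-179.2,0,90+np.degrees(q[2])],degrees=True)))
E
```

```text
[ 0.56131182 -0.21590873  0.37967545] 21.753800594289363 [[0.3, 0.7], [0.1, 1.0], [-0.5, 0.5], [-0.4, 0.6], [-0.6, -0.5], [-0.8, -0.2], [0.4, -0.5], [1.9, -1.6], [-0.4, 0.9]]
[ 0.52601799 -0.22999225  0.12      ] (array([ -0.93, -11.22,   8.18]), array([ 0.001, -0.   , -0.037]))
[ 0.52601799 -0.22999225  0.052     ] (array([ -0.93, -11.13,  14.98]), array([ 0.001, -0.   , -0.037]))
[ 0.501883   -0.22347286  0.046     ] (array([  0.49, -13.18,  15.61]), array([ 0.001, -0.   , -0.037]))
```

```bash
python3 - <<'E'
from h import *
q=np.load("dock.npy"); D=Ro.from_euler('z',q[2])
Rg=Ro.from_euler('xyz',[-179.52,.432,67.875],degrees=True)
R=Ro.from_euler('z',90+np.degrees(q[2])-67.875,degrees=True)*Rg
for dx,dy,z in ((.020,-.015,.12),(.020,-.015,.042)):
    g=D.apply([-.0175-.0405+dx,.015+dy,z])+[q[0],q[1],0]
    print(g,goto(g,R))
E
```

```text
[ 0.52601799 -0.22999225  0.12      ] (array([ -0.93, -11.22,   8.18]), array([-0.005, -0.008, -0.037]))
[ 0.52601799 -0.22999225  0.042     ] (array([ -0.93, -11.12,  15.98]), array([-0.005, -0.008, -0.037]))
```

Call:
step_arm --slide '[[-0.9,-4,2],[-0.9,-8,4],[-0.9,-11.2,7],[-0.9,-11.2,9.5],[-0.9,-11.2,12],[-0.9,-11.1,14],[-0.9,-11.1,15.3],[-0.9,-11.1,15.8],[-0.9,-11.1,16.0],[-0.9,-11.1,16.0]]' --rot '[[-0.005,-0.008,-0.037],[-0.005,-0.008,-0.037],[-0.005,-0.008,-0.037],[-0.005,-0.008,-0.037],[-0.005,-0.008,-0.037],[-0.005,-0.008,-0.037],[-0.005,-0.008,-0.037],[-0.005,-0.008,-0.037],[-0.005,-0.008,-0.037],[-0.005,-0.008,-0.037]]'

```text
time_s: 11.3
tcp_pos: [0.5267, -0.2298, 0.0425]
ee_rot: [-179.6, 0.5, 111.8]
contact_force: [-0.5, -0.1, -3.1]
width: 0.0452
```

```bash
python3 - <<'E'
from h import *
s=eyes.capture("scene"); crop(s,(170,120,270,220),5,"i_s.png")
c=eyes.capture("wrist"); cv2.imwrite("pics/i_w.png",c["pixels"]); 
E
```

```text
(no output)
```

View pics/i_s.png

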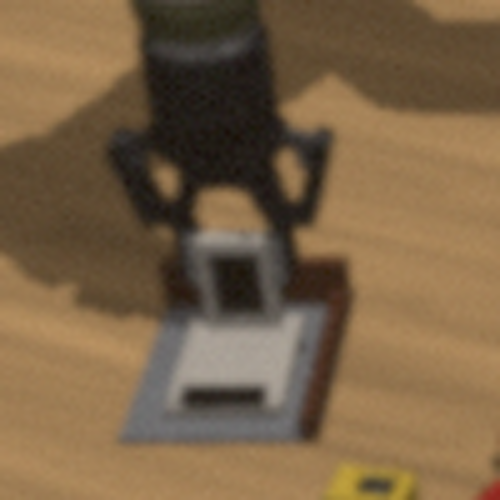

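View pics/i_w.png

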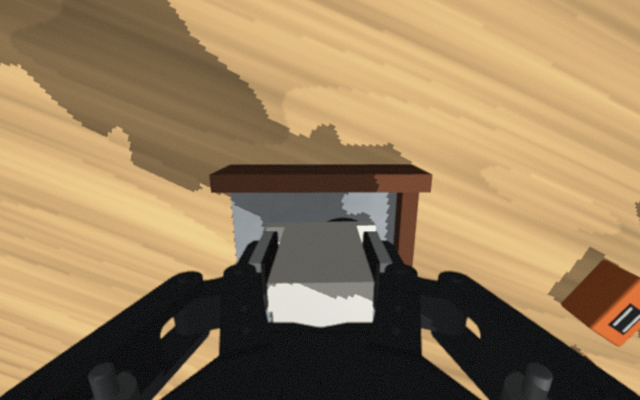

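Call:
step_arm --slide '[[0,0,0.1],[0,0,0.2],[0,0,0.25],[0,0,0.25],[0,0,0.25]]' --rot '[[0,0,0],[0,0,0],[0,0,0],[0,0,0],[0,0,0]]'

```text
time_s: 11.9
tcp_pos: [0.5268, -0.23, 0.0403]
ee_rot: [-179.6, 0.5, 111.7]
contact_force: [-0.2, 0.0, -3.8]
width: 0.045
```

Call:
step_arm --slide '[[0.3,-0.4,0],[0.6,-0.8,0],[0.9,-1.2,0],[1.2,-1.6,0],[1.2,-1.6,0],[1.2,-1.6,0]]' --rot '[[0,0,0],[0,0,0],[0,0,0],[0,0,0],[0,0,0],[0,0,0]]'

```text
time_s: 12.5
tcp_pos: [0.5075, -0.2248, 0.0405]
ee_rot: [-179.6, 0.5, 111.7]
contact_force: [0.2, -0.2, -3.7]
width: 0.045
```

Call:
step_arm --slide '[[0,-0.1,0],[0,-0.2,0],[0,-0.3,0],[0,-0.4,0],[0,-0.4,0]]' --rot '[[0,0,0],[0,0,0],[0,0,0],[0,0,0],[0,0,0]]'

```text
time_s: 13.0
tcp_pos: [0.5036, -0.2264, 0.0405]
ee_rot: [-179.6, 0.5, 111.7]
contact_force: [-0.0, -0.9, -4.2]
width: 0.0454
```

Call:
step_arm --slide '[[0,-0.1,0],[0,-0.2,0],[0,-0.3,0],[0,-0.3,0]]' --rot '[[0,0,0],[0,0,0],[0,0,0],[0,0,0]]'

```text
time_s: 13.4
tcp_pos: [0.5007, -0.2275, 0.0405]
ee_rot: [-179.6, 0.5, 111.7]
contact_force: [-0.1, 0.2, -3.4]
width: 0.0449
```

```bash
python3 - <<'E'
from h import *
q=np.load("dock.npy"); D=Ro.from_euler('z',q[2])
p,R,o=tool(); print(D.inv().apply(p-[q[0],q[1],0])-[-.058,.015,0], o["contact_force"],R.inv().apply(o["contact_force"]))
E
```

```text
[-0.00259169 -0.00327636  0.04048624] [-0.09104121  0.16935015 -3.36854471] [2.22091595e-01 2.14572765e-03 3.36670939e+00]
```

Call:
step_arm --slide '[[0,-0.1,0],[0,-0.2,0],[0,-0.2,0]]' --rot '[[0,0,0],[0,0,0],[0,0,0]]'

```text
time_s: 13.7
tcp_pos: [0.4987, -0.2282, 0.0405]
ee_rot: [-179.6, 0.5, 111.7]
contact_force: [0.4, 0.3, -4.2]
width: 0.0448
```

Call:
step_arm --slide '[[0,-0.1,0],[0,-0.2,0],[0,-0.2,0]]' --rot '[[0,0,0],[0,0,0],[0,0,0]]'

```text
time_s: 14.0
tcp_pos: [0.4973, -0.2289, 0.0405]
ee_rot: [-179.7, 0.5, 111.7]
contact_force: [1.2, 1.1, -4.7]
width: 0.045
```

Call:
step_arm --slide '[[0,-0.1,0],[0,-0.2,0],[0,-0.2,0]]' --rot '[[0,0,0],[0,0,0],[0,0,0]]'

```text
time_s: 14.3
tcp_pos: [0.4969, -0.2291, 0.0406]
ee_rot: [-179.9, 0.5, 111.7]
contact_force: [6.2, 4.6, -7.5]
width: 0.0451
```

```bash
python3 - <<'E'
from h import *
p,R,o=tool(); print(o["contact_force"],R.inv().apply(o["contact_force"]))
c=eyes.capture("wrist"); crop(c,(200,150,440,330),3.3,"j_w.png")
s=eyes.capture("scene"); crop(s,(170,130,270,220),6,"j_s.png")
E
```

```text
[ 6.19035279  4.61743659 -7.47148151] [2.06320691 7.47857809 7.43493587]
```

View pics/j_w.png

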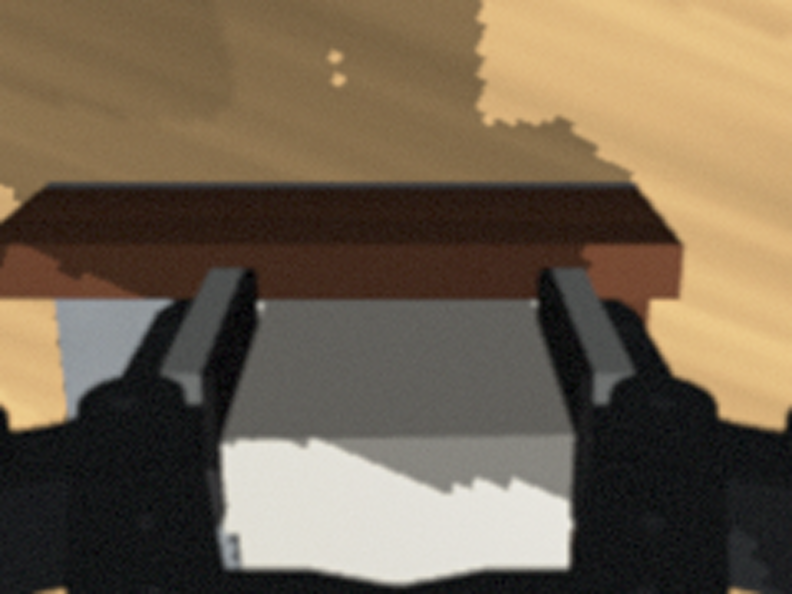

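View pics/j_s.png

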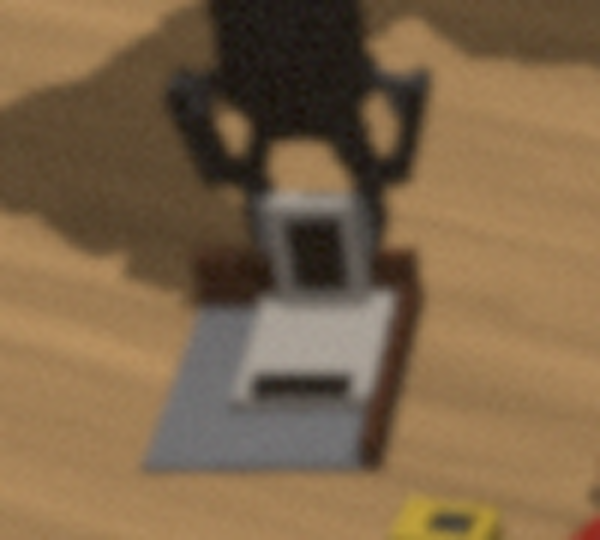

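Call:
step_arm --slide '[[0.1,0,0],[0.2,0,0],[0.2,0,0]]' --rot '[[0,0,0],[0,0,0],[0,0,0]]'

```text
time_s: 14.7
tcp_pos: [0.4966, -0.2276, 0.0409]
ee_rot: [-179.9, 0.6, 111.7]
contact_force: [4.1, -0.3, -4.5]
width: 0.045
```

Call:
step_arm --slide '[[0.1,0,0],[0.2,0,0],[0.2,0,0]]' --rot '[[0,0,0],[0,0,0],[0,0,0]]'

```text
time_s: 15.0
tcp_pos: [0.4964, -0.227, 0.0413]
ee_rot: [-179.9, 0.7, 111.7]
contact_force: [3.4, -4.1, -5.3]
width: 0.0453
```

Call:
step_arm --slide '[[0.1,-0.05,0.05],[0.2,-0.1,0.1],[0.2,-0.1,0.1]]' --rot '[[0,0,0],[0,0,0],[0,0,0]]'

```text
time_s: 15.3
tcp_pos: [0.4961, -0.2269, 0.0411]
ee_rot: [-180.0, 0.9, 111.6]
contact_force: [5.3, -3.5, -3.9]
width: 0.0452
```

```bash
python3 - <<'E'
from h import *
p,R,o=tool(); print(o["contact_force"],R.inv().apply(o["contact_force"]))
c=eyes.capture("wrist"); crop(c,(200,150,440,330),3.3,"k_w.png")
s=eyes.capture("scene"); crop(s,(170,130,270,220),6,"k_s.png")
E
```

```text
[ 5.34806818 -3.53941574 -3.85717896] [-5.19598795  3.66995462  3.94211477]
```

View pics/k_s.png

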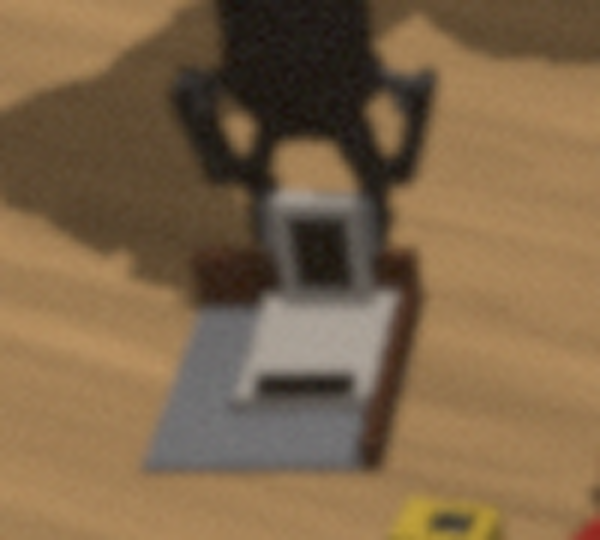

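Call:
step_arm --slide '[[0,0,0],[0,0,0],[0,0,0],[0,0,-0.5],[0,0,-2],[0,0,-5],[0,0,-9],[0,0,-13],[0,0,-17],[0,3,-20],[0,6,-20],[0,6,-20],[0,6,-20]]' --rot '[[0,0,0],[0,0,0],[0,0,0],[0,0,0],[0,0,0],[0,0,0],[0,0,0],[0,0,0],[0,0,0],[0,0,0],[0,0,0],[0,0,0],[0,0,0]]' --gripper 60

```text
time_s: 16.7
tcp_pos: [0.5504, -0.2011, 0.2407]
ee_rot: [-179.9, 0.9, 111.7]
contact_force: [0.5, 0.7, -0.7]
width: 0.0651
```

```bash
python3 - <<'E'
from h import *
c=eyes.capture("wrist"); cv2.imwrite("pics/l_full.png",c["pixels"])
q=np.load("dock.npy"); p=proj(c,Ro.from_euler('z',q[2]).apply([[-.0175,.015,.02]])+[q[0],q[1],0])[0].astype(int); print(p)
l,t=p[0]-85,p[1]-75; print(l,t); crop(c,(l,max(t,0),l+170,max(t,0)+165),4.5,"l_w.png")
E
```

```text
[320 161]
235 86
```

View pics/l_w.png

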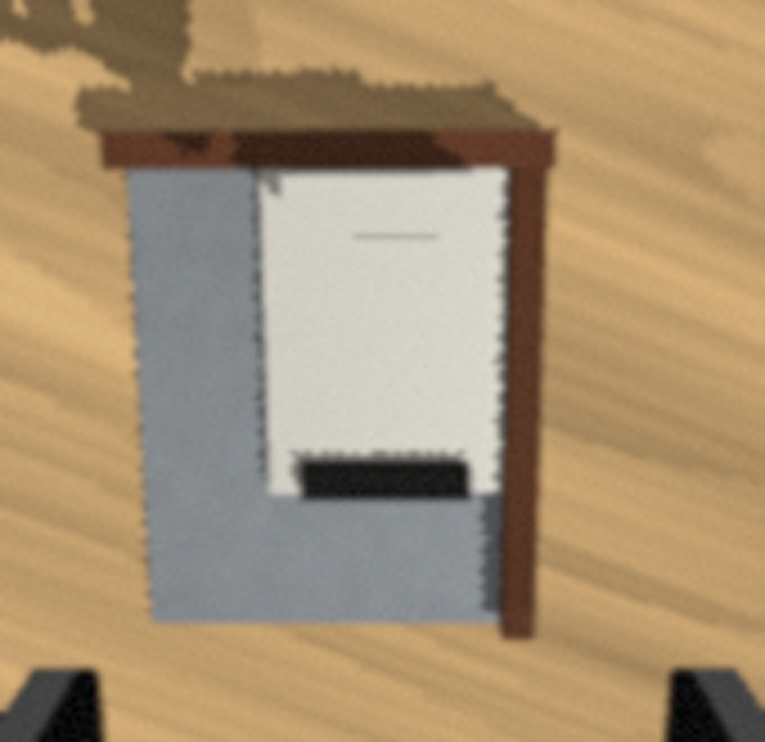

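View pics/l_full.png

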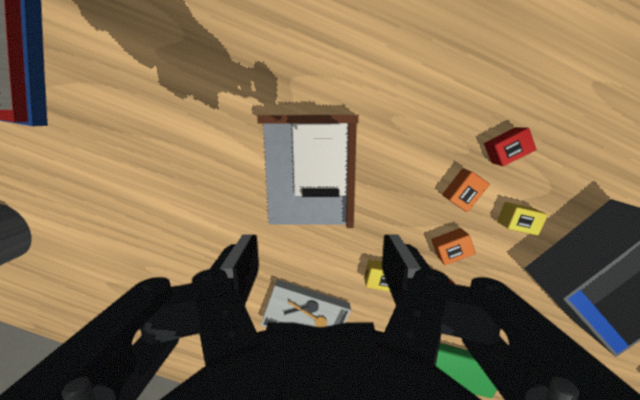

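```bash
python3 - <<'E'
from h import *
c=eyes.capture("wrist"); q0=np.load("dock.npy")
f=lambda l:np.array(l)/4.5+[234.6,85.6]
L=np.array([[75,60,18],[75,50,18],[75,-60,4],[-65,-60,36],[-75,-60,36],[-75,60,36],[-65,60,36]])/1000
q,r=fit(c,L,f([(533,637),(501,637),(152,622),(103,167),(103,131),(555,130),(553,165)]),0,q0); print("dock",q,r.tolist())
S=np.array([[47.5,-35,12],[47.5,35,12],[47.5,-25,20],[47.5,25,20],[37.5,-25,20],[37.5,25,20]])/1000
h=Ro.from_euler('z',q[2]).apply([-.0175,.015,0])+[q[0],q[1],0]
s,r=fit(c,S,f([(268,496),(499,496),(303,500),(469,500),(300,463),(467,463)]),0,[h[0],h[1],q[2]]); print("stand",s,r.tolist())
print("err in dock mm",Ro.from_euler('z',q[2]).inv().apply([s[0]-h[0],s[1]-h[1],0])*1000,np.degrees(s[2]-q[2]))
np.save("dock2.npy",q)
E
```

```text
dock [ 0.55964213 -0.2159741   0.3812567 ] [[0.4, 0.6], [0.2, 0.6], [-0.3, 0.1], [-0.6, 0.2], [-1.1, -0.5], [0.6, -0.7], [0.8, 0.3]]
stand [ 0.53833209 -0.2091856   0.3826719 ] [[-0.0, -0.7], [0.5, -0.8], [-0.9, -0.1], [0.1, -0.1], [-0.4, 0.8], [0.6, 0.8]]
err in dock mm [ 0.24598612 -0.76973729  0.        ] 0.0810849775811647
```

```bash
python3 - <<'E'
from h import *
q=np.load("dock2.npy"); D=Ro.from_euler('z',q[2])
for x,y,z in ((-.048,-.050,.08),(-.048,-.050,.010)):
    print(goto(D.apply([x,y,z])+[q[0],q[1],0],down(90+np.degrees(q[2]))))
E
```

```text
(array([-6.5 , -4.34, 16.15]), array([-0.002,  0.015, -0.004]))
(array([-6.39, -4.33, 23.14]), array([-0.002,  0.015, -0.004]))
```

Call:
step_arm --slide '[[-3,-2,0],[-6.5,-4.3,3],[-6.5,-4.3,7],[-6.5,-4.3,11],[-6.5,-4.3,15],[-6.4,-4.3,18],[-6.4,-4.3,20],[-6.4,-4.3,22],[-6.4,-4.3,23.1],[-6.4,-4.3,23.1]]' --rot '[[0,0.015,-0.004],[0,0.015,-0.004],[0,0.015,-0.004],[0,0.015,-0.004],[0,0.015,-0.004],[0,0.015,-0.004],[0,0.015,-0.004],[0,0.015,-0.004],[0,0.015,-0.004],[0,0.015,-0.004]]' --gripper 255

```text
time_s: 17.8
tcp_pos: [0.5347, -0.2827, 0.0108]
ee_rot: [-180.0, 0.2, 111.7]
contact_force: [2.2, -2.2, 1.8]
width: -0.0002
```

Call:
step_arm --slide '[[0.2,0,0],[0.4,0,0],[0.6,0,0],[0.8,0,0],[0.8,0,0]]' --rot '[[0,0,0],[0,0,0],[0,0,0],[0,0,0],[0,0,0]]'

```text
time_s: 18.3
tcp_pos: [0.5332, -0.279, 0.0138]
ee_rot: [180.0, 0.7, 111.6]
contact_force: [-0.6, -10.7, 10.7]
width: 0.0001
```

Call:
step_arm --slide '[[-0.5,0,0],[-1,0,0],[-1.5,0,-1],[-1.5,0,-3],[-1.5,0,-8],[-1.5,0,-12],[3,4,-17],[6,10,-23],[6,10,-23],[6,10,-23]]' --rot '[[0,0,0],[0,0,0],[0,0,0],[0,0,0],[0,0,0],[0,0,0],[0,0,0],[0,0,0],[0,0,0],[0,0,0]]'

```text
time_s: 19.3
tcp_pos: [0.6051, -0.1812, 0.2474]
ee_rot: [179.7, 0.8, 111.8]
contact_force: [0.0, -0.5, 0.3]
width: 0.0002
```

```bash
python3 - <<'E'
from h import *
c=eyes.capture("wrist"); cv2.imwrite("pics/m_full.png",c["pixels"])
q=np.load("dock2.npy"); p=proj(c,Ro.from_euler('z',q[2]).apply([[-.0175,.015,.02]])+[q[0],q[1],0])[0].astype(int); print(p)
l,t=p[0]-85,max(p[1]-75,0); print(l,t); crop(c,(l,t,l+170,t+165),4.5,"m_w.png")
s=eyes.capture("scene"); crop(s,(170,130,270,220),6,"m_s.png")
E
```

```text
[321 111]
236 36
```

View pics/m_w.png

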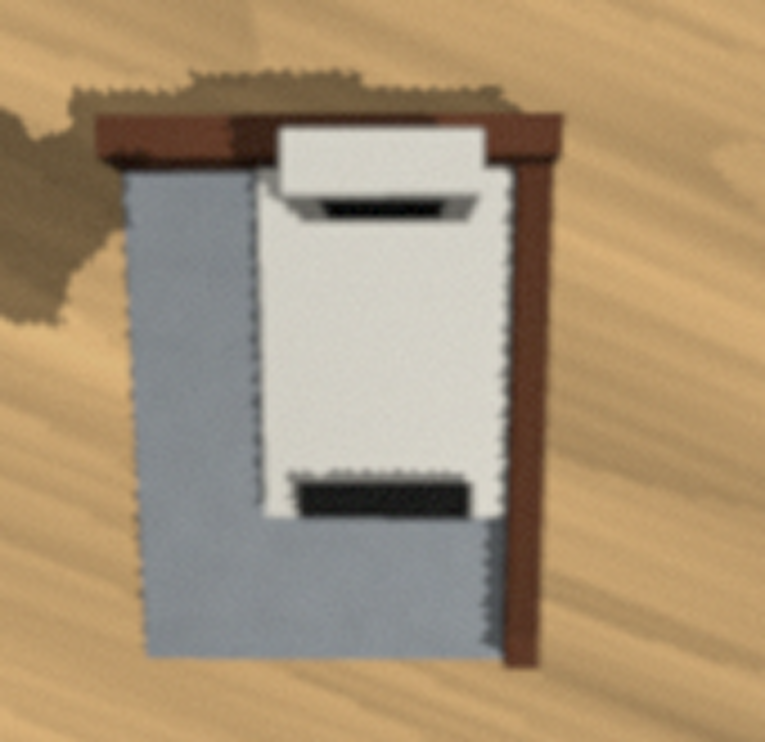

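View pics/m_s.png

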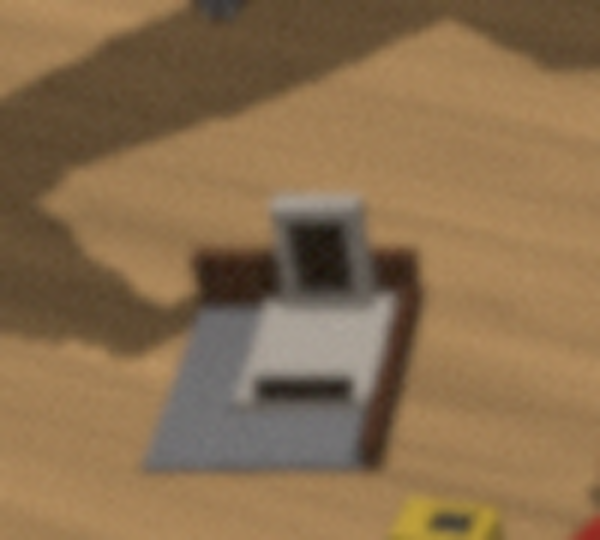

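```bash
python3 - <<'E'
from h import *
c=eyes.capture("wrist"); q0=np.load("dock2.npy")
f=lambda l:np.array(l)/4.5+[235.6,35.6]
L=np.array([[75,60,18],[75,50,18],[75,-60,4],[-65,-60,4],[-75,-60,36],[-75,60,36]])/1000
q,r=fit(c,L,f([(538,667),(505,667),(148,657),(122,172),(96,116),(563,114)]),0,q0); print("dock",q,r.tolist())
S=np.array([[47.5,-35,12],[47.5,35,12],[47.5,-25,20],[47.5,25,20],[-47.5,-23,76],[-47.5,23,76],[-33.5,23,76],[-33.5,-23,76]])/1000
h=Ro.from_euler('z',q[2]).apply([-.0175,.015,0])+[q[0],q[1],0]
s,r=fit(c,S,f([(265,518),(504,518),(300,519),(469,519),(279,128),(486,127),(484,194),(281,194)]),0,[h[0],h[1],q[2]]); print("stand",s,r.tolist())
print("err in dock mm",Ro.from_euler('z',q[2]).inv().apply([s[0]-h[0],s[1]-h[1],0])*1000,np.degrees(s[2]-q[2]))
E
```

```text
dock [ 0.55978046 -0.21653352  0.38324286] [[0.6, 0.9], [0.4, 0.9], [-0.6, 0.7], [-0.3, 0.0], [-0.8, -0.8], [0.7, -1.0]]
stand [ 0.53882074 -0.20995872  0.38116373] [[-0.0, -0.1], [0.2, -0.0], [-0.7, 0.4], [0.7, 0.5], [0.2, -0.2], [-0.3, -0.1], [-0.1, -0.2], [0.1, -0.1]]
err in dock mm [ 0.51927649 -1.06469254  0.        ] -0.11912565408229435
```

View pics/m_full.png

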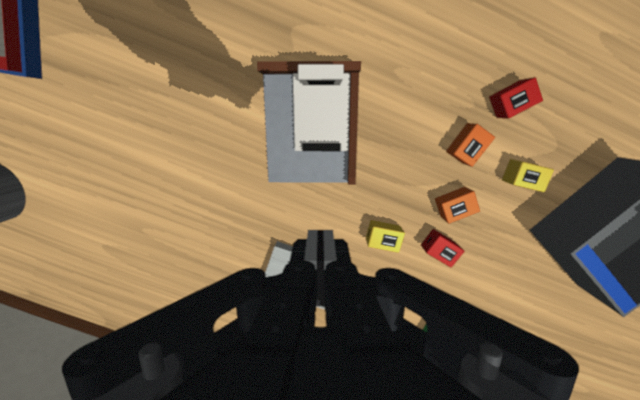

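```bash
python3 - <<'E'
from h import *
q=np.load("dock2.npy"); D=Ro.from_euler('z',q[2])
for x,y,z in ((-.027,-.046,.08),(-.027,-.046,.009)):
    print(goto(D.apply([x,y,z])+[q[0],q[1],0],down(90+np.degrees(q[2]))))
E
```

```text
(array([-5.84, -7.98, 16.43]), array([ 0.001,  0.012, -0.002]))
(array([-5.76, -7.99, 23.53]), array([ 0.001,  0.012, -0.002]))
```

Call:
step_arm --slide '[[-3,-4,0],[-5.8,-8,3],[-5.8,-8,7],[-5.8,-8,11],[-5.8,-8,15],[-5.8,-8,18],[-5.8,-8,20.5],[-5.8,-8,22.5],[-5.8,-8,23.5],[-5.8,-8,23.5]]' --rot '[[0,0.012,0],[0,0.012,0],[0,0.012,0],[0,0.012,0],[0,0.012,0],[0,0.012,0],[0,0.012,0],[0,0.012,0],[0,0.012,0],[0,0.012,0]]'

```text
time_s: 20.45
tcp_pos: [0.5489, -0.2686, 0.0066]
ee_rot: [-179.9, -0.2, 111.7]
contact_force: [-0.4, -0.3, -0.7]
width: 0.0003
```

Call:
step_arm --slide '[[0.15,0,0],[0.3,0,0],[0.45,0,0],[0.6,0,0],[0.6,0,0]]' --rot '[[0,0,0],[0,0,0],[0,0,0],[0,0,0],[0,0,0]]'

```text
time_s: 20.95
tcp_pos: [0.547, -0.2629, 0.0073]
ee_rot: [-179.9, -0.2, 111.7]
contact_force: [-0.2, -0.6, 0.0]
width: -0.0
```

Call:
step_arm --slide '[[0.1,0,0],[0.2,0,0],[0.3,0,0],[0.4,0,0],[0.4,0,0]]' --rot '[[0,0,0],[0,0,0],[0,0,0],[0,0,0],[0,0,0]]'

```text
time_s: 21.45
tcp_pos: [0.5454, -0.259, 0.0072]
ee_rot: [-179.9, -0.2, 111.7]
contact_force: [-0.3, 0.3, 0.4]
width: -0.0001
```

Call:
step_arm --slide '[[0.1,0,0],[0.2,0,0],[0.2,0,0]]' --rot '[[0,0,0],[0,0,0],[0,0,0]]'

```text
time_s: 21.75
tcp_pos: [0.5445, -0.257, 0.0072]
ee_rot: [-179.9, -0.2, 111.7]
contact_force: [-0.5, -0.5, 0.0]
width: 0.0002
```

Call:
step_arm --slide '[[0.1,0,0],[0.2,0,0],[0.2,0,0]]' --rot '[[0,0,0],[0,0,0],[0,0,0]]'

```text
time_s: 22.05
tcp_pos: [0.5437, -0.2549, 0.0072]
ee_rot: [-179.9, -0.2, 111.7]
contact_force: [-0.5, -0.6, -0.0]
width: -0.0002
```

Call:
step_arm --slide '[[0.1,0,0],[0.2,0,0],[0.2,0,0]]' --rot '[[0,0,0],[0,0,0],[0,0,0]]'

```text
time_s: 22.35
tcp_pos: [0.5429, -0.253, 0.0072]
ee_rot: [-179.9, -0.2, 111.7]
contact_force: [0.0, -0.7, -0.8]
width: 0.0001
```

Call:
step_arm --slide '[[0.1,0,0],[0.2,0,0],[0.2,0,0]]' --rot '[[0,0,0],[0,0,0],[0,0,0]]'

```text
time_s: 22.65
tcp_pos: [0.5425, -0.2521, 0.0074]
ee_rot: [-179.9, -0.1, 111.7]
contact_force: [-0.2, -4.8, -1.3]
width: 0.0001
```

Call:
step_arm --slide '[[0.1,0,0],[0.1,0,0]]' --rot '[[0,0,0],[0,0,0]]'

```text
time_s: 22.85
tcp_pos: [0.5425, -0.2521, 0.0076]
ee_rot: [-179.9, -0.0, 111.7]
contact_force: [1.2, -5.4, -2.3]
width: 0.0001
```

Call:
step_arm --slide '[[-0.5,0,0],[-1,0,0],[-1.5,0,-2],[-1.5,0,-6],[-1.5,0,-10],[1,0,-10]]' --rot '[[0,0,0],[0,0,0],[0,0,0],[0,0,0],[0,0,0],[0,0,0]]'

```text
time_s: 23.45
tcp_pos: [0.5436, -0.2468, 0.1137]
ee_rot: [179.7, 0.5, 111.5]
contact_force: [1.2, 0.3, 0.6]
width: -0.0002
```

```bash
python3 - <<'E'
from h import *
q=np.load("dock2.npy"); D=Ro.from_euler('z',q[2])
# toe push (-x) : fingers in front of toe
for x,y,z in ((.06,.015,.11),(.06,.015,.0085)):
    print(goto(D.apply([x,y,z])+[q[0],q[1],0],down(90+np.degrees(q[2]))))
E
```

```text
(array([3.81, 8.61, 0.38]), array([ 0.005,  0.009, -0.005]))
(array([ 3.9 ,  8.56, 10.53]), array([ 0.005,  0.009, -0.005]))
```

Call:
step_arm --slide '[[2,4,0],[3.8,8.6,0.4],[3.8,8.6,3],[3.9,8.6,6],[3.9,8.6,8.5],[3.9,8.6,9.8],[3.9,8.6,10.3],[3.9,8.6,10.3]]' --rot '[[0.005,0.009,-0.005],[0.005,0.009,-0.005],[0.005,0.009,-0.005],[0.005,0.009,-0.005],[0.005,0.009,-0.005],[0.005,0.009,-0.005],[0.005,0.009,-0.005],[0.005,0.009,-0.005]]'

```text
time_s: 24.25
tcp_pos: [0.6099, -0.1796, 0.0106]
ee_rot: [-180.0, -0.0, 111.8]
contact_force: [-0.2, -0.2, -0.4]
width: 0.0001
```

Call:
step_arm --slide '[[0,-0.2,0],[0,-0.4,0],[0,-0.6,0],[0,-0.8,0],[0,-1.0,0],[0,-1.2,0],[0,-1.2,0]]' --rot '[[0,0,0],[0,0,0],[0,0,0],[0,0,0],[0,0,0],[0,0,0],[0,0,0]]'

```text
time_s: 24.95
tcp_pos: [0.5984, -0.1842, 0.0106]
ee_rot: [-180.0, -0.0, 111.8]
contact_force: [-0.5, 0.6, -0.3]
width: 0.0002
```

Call:
step_arm --slide '[[0,-0.1,0],[0,-0.2,0],[0,-0.3,0],[0,-0.4,0],[0,-0.4,0]]' --rot '[[0,0,0],[0,0,0],[0,0,0],[0,0,0],[0,0,0]]'

```text
time_s: 25.45
tcp_pos: [0.5946, -0.1857, 0.0106]
ee_rot: [-180.0, -0.0, 111.8]
contact_force: [0.8, 0.4, -0.2]
width: 0.0002
```

Call:
step_arm --slide '[[0,-0.1,0],[0,-0.2,0],[0,-0.2,0]]' --rot '[[0,0,0],[0,0,0],[0,0,0]]'

```text
time_s: 25.75
tcp_pos: [0.5932, -0.1863, 0.0107]
ee_rot: [180.0, -0.0, 111.8]
contact_force: [1.3, 1.3, -0.9]
width: -0.0001
```

Call:
step_arm --slide '[[0,-0.1,0],[0,-0.2,0],[0,-0.2,0]]' --rot '[[0,0,0],[0,0,0],[0,0,0]]'

```text
time_s: 26.05
tcp_pos: [0.5933, -0.1864, 0.0112]
ee_rot: [179.7, -0.0, 111.9]
contact_force: [6.0, 3.1, -1.9]
width: -0.0
```

Call:
step_arm --slide '[[0,0.5,0],[0,1,0],[0,2,-3],[0,2,-8],[0,2,-13],[0,2,-18],[0,2,-22],[0,2,-27]]' --rot '[[0,0,0],[0,0,0],[0,0,0],[0,0,0],[0,0,0],[0,0,0],[0,0,0],[0,0,0]]' --gripper 0

```text
time_s: 26.85
tcp_pos: [0.6098, -0.1793, 0.2822]
ee_rot: [179.9, -0.1, 111.9]
contact_force: [1.2, -0.4, 0.0]
width: 0.0852
```

```bash
python3 - <<'E'
from h import *
print(goto([.66,0,.3],down(90)))
E
```

```text
(array([14.78, 11.34, -1.73]), array([ 0.002, -0.002,  0.381]))
```

Call:
step_arm --slide '[[4.5,3,-1.7],[9,7,-1.7],[14.8,11.3,-1.7],[14.8,11.3,-1.7],[14.8,11.3,-1.7],[14.8,11.3,-1.7],[14.8,11.3,-1.7]]' --rot '[[0,0,0.12],[0,0,0.24],[0,0,0.381],[0,0,0.381],[0,0,0.381],[0,0,0.381],[0,0,0.381]]'

```text
time_s: 27.55
tcp_pos: [0.6593, -0.0008, 0.2994]
ee_rot: [179.9, -0.1, 90.0]
contact_force: [-0.8, 0.2, 0.3]
width: 0.0857
```

```bash
cat >> h.py <<'E'
def chargers(c,z=.028):
    """coloured boxes: colour mask -> top centre via nets rect/colour"""
    hsv=cv2.cvtColor(c["pixels"],cv2.COLOR_BGR2HSV); out=[]
    for name,lo,hi in (("red",0,6),("red2",172,180),("orange",7,14),("yellow",23,33)):
        m=cv2.inRange(hsv,(lo,150,60),(hi,255,255))
        n,lab,st,ce=cv2.connectedComponentsWithStats(m)
        for i in range(1,n):
            if st[i][4]>60: out.append((name,st[i].tolist(),np.round(ce[i]).tolist(),np.round(back(c,ce[i],.02)[0],3).tolist()))
    return out
E
python3 - <<'E'
from h import *
c=eyes.capture("wrist"); cv2.imwrite("pics/n_w.png",c["pixels"])
for r in chargers(c): print(r)
t=eyes.capture("top"); crop(t,(255,160,455,255),4,"n_t.png")
E
```

```text
('red', [309, 0, 29, 16, 241], [324.0, 5.0], [0.45, 0.005, 0.02])
('red', [319, 143, 33, 26, 535], [334.0, 155.0], [0.647, 0.021, 0.02])
('orange', [294, 28, 30, 43, 767], [309.0, 49.0], [0.502, -0.015, 0.02])
('orange', [198, 70, 21, 39, 109], [208.0, 88.0], [0.552, -0.157, 0.02])
('orange', [308, 91, 38, 38, 619], [327.0, 109.0], [0.581, 0.01, 0.02])
('orange', [467, 367, 24, 10, 75], [478.0, 373.0], [1.058, 0.301, 0.02])
('orange', [152, 371, 21, 6, 63], [162.0, 374.0], [1.06, -0.3, 0.02])
('yellow', [358, 39, 38, 32, 752], [377.0, 55.0], [0.51, 0.078, 0.02])
('yellow', [261, 152, 34, 27, 560], [277.0, 165.0], [0.661, -0.064, 0.02])
```

View pics/n_w.png

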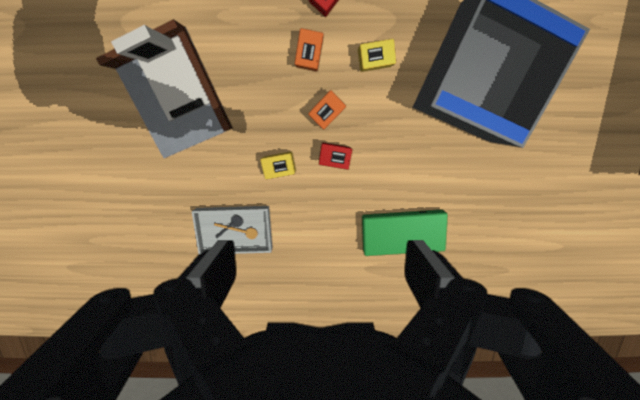

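View pics/n_t.png

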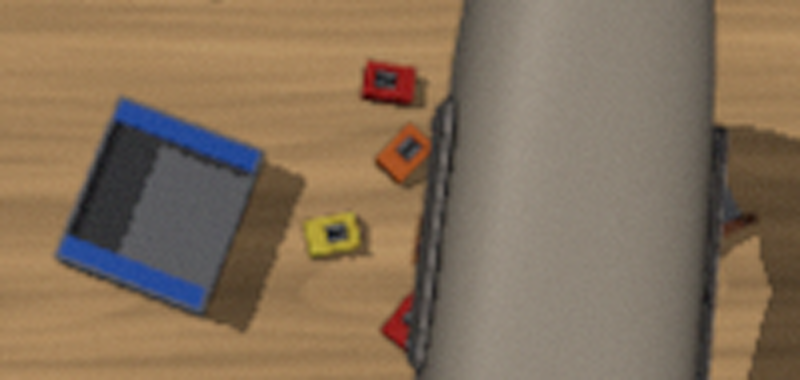

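```bash
python3 - <<'E'
from h import *
c=eyes.capture("wrist"); crop(c,(245,20,405,180),4.5,"n_w2.png")
E
```

```text
(no output)
```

View pics/n_w2.png

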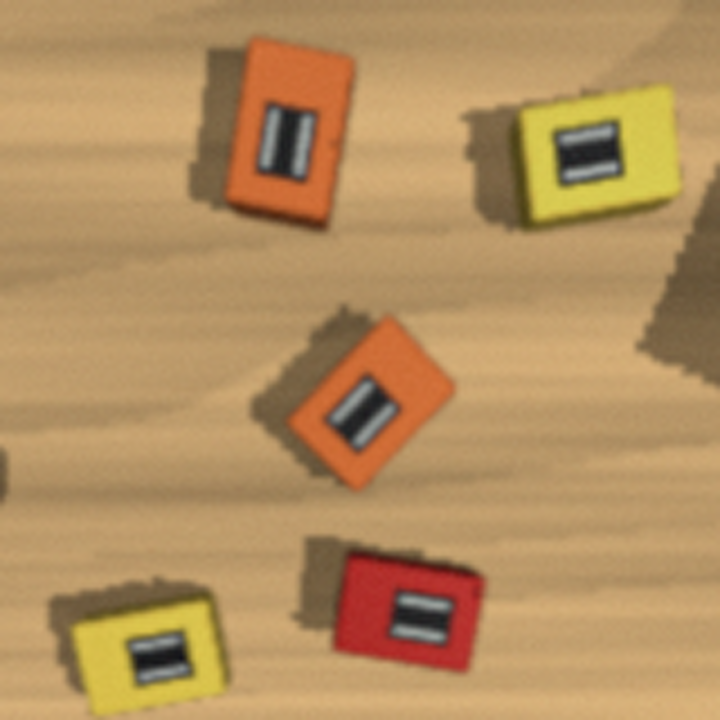

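```bash
python3 - <<'E'
from h import *
c=eyes.capture("wrist")
f=lambda l:np.array(l)/4.5+[244.6,19.6]
B=np.array([[23,16],[23,-16],[-23,-16],[-23,16]])/1000
for n,l in (("C",[(228,202),(325,220),(353,62),(252,38)]),("B",[(290,422),(360,490),(455,388),(388,318)]),("A",[(483,577),(468,670),(335,650),(350,562)])):
    w=back(c,f(l),.028)[:,:2]; ctr=w.mean(0)
    e=w[0]-w[3]; a0=np.arctan2(e[1],e[0]); 
    # order handedness either; use symmetrical rect
    best=min((fit(c,s*B,f(l),.028,[*ctr,a0]) for s in (np.array([1,1]),np.array([1,-1]))),key=lambda r:np.abs(r[1]).sum())
    print(n,ctr,np.round(best[0],4),np.degrees(best[0][2]),best[1].tolist())
E
```

```text
C [ 0.50451659 -0.01504264] [ 0.5046 -0.015  -0.188 ] -10.77429500011361 [[-1.1, 0.3], [0.8, 1.0], [1.0, -0.8], [-0.6, -0.4]]
B [0.58233905 0.01002378] [ 0.5824  0.01   -0.7702] -44.12974849455719 [[-1.2, 0.3], [-0.4, 1.5], [1.6, -0.1], [0.1, -1.5]]
A [0.64750254 0.02202569] [0.6476 0.022  1.4327] 82.08874232396171 [[1.0, -0.3], [0.7, 0.8], [-0.7, 1.0], [-1.0, -1.4]]
```

```bash
cat >> h.py <<'E'
def pick(x,y,yaw,z=.006):
    for zz in (.09,z): print("pick",zz,*goto([x,y,zz],down(yaw)))
BIN=(.532,.228,-22.1)
def drop(bx,by,z=.016,fromp=None):
    b=Ro.from_euler('z',BIN[2],degrees=True)
    for zz in (.16,z):
        w=b.apply([bx,by,0])+[BIN[0],BIN[1],zz]; print("drop",zz,np.round(w,3),*goto(w,down(67.9)))
E
python3 - <<'E'
from h import *
pick(.5824,.010,46)
E
```

```text
pick 0.09 [ 1.09 -7.74 20.96] [ 0.001 -0.003  0.766]
pick 0.006 [ 1.07 -7.75 29.36] [ 0.001 -0.003  0.766]
```

Call:
step_arm --slide '[[1,-4,4],[1.1,-7.7,8],[1.1,-7.7,12],[1.1,-7.7,16],[1.1,-7.7,20],[1.1,-7.7,20],[1.1,-7.7,23],[1.1,-7.7,26],[1.1,-7.7,28.3],[1.1,-7.7,29.3],[1.1,-7.7,29.3]]' --rot '[[0,0,0.14],[0,0,0.28],[0,0,0.42],[0,0,0.56],[0,0,0.7],[0,0,0.766],[0,0,0.766],[0,0,0.766],[0,0,0.766],[0,0,0.766],[0,0,0.766]]' --gripper 95 --force 30

```text
time_s: 28.85
tcp_pos: [0.5816, 0.0098, 0.0054]
ee_rot: [-179.9, -0.1, 46.0]
contact_force: [0.4, -0.3, 0.3]
width: 0.0535
```

Call:
step_arm --slide '[[0,0,0],[0,0,0],[0,0,0],[0,0,0],[0,0,0]]' --rot '[[0,0,0],[0,0,0],[0,0,0],[0,0,0],[0,0,0]]' --gripper 255 --force 30

```text
time_s: 29.35
tcp_pos: [0.5827, 0.0096, 0.0067]
ee_rot: [-180.0, -0.1, 46.0]
contact_force: [-0.2, -0.1, 6.3]
width: 0.0313
```

Call:
step_arm --slide '[[0,0,-3],[0,0,-7],[0,0,-12],[0,0,-16],[0,0,-16]]' --rot '[[0,0,0],[0,0,0],[0,0,0],[0,0,0],[0,0,0]]'

```text
time_s: 29.85
tcp_pos: [0.5862, 0.0091, 0.1735]
ee_rot: [179.5, -0.5, 46.0]
contact_force: [1.0, -1.0, -0.6]
width: 0.0311
```

```bash
python3 - <<'E'
from h import *
drop(.026,.024); drop(-.026,.024)
c=eyes.capture("wrist"); cv2.imwrite("pics/o_w.png",c["pixels"])
E
```

```text
drop 0.16 [0.565 0.24  0.16 ] [ 15.16 -17.61   1.34] [ 0.01  -0.007 -0.383]
drop 0.016 [0.565 0.24  0.016] [ 15.03 -17.74  15.74] [ 0.01  -0.007 -0.383]
drop 0.16 [0.517 0.26  0.16 ] [ 13.22 -22.43   1.28] [ 0.01  -0.007 -0.383]
drop 0.016 [0.517 0.26  0.016] [ 13.08 -22.56  15.68] [ 0.01  -0.007 -0.383]
```

View pics/o_w.png

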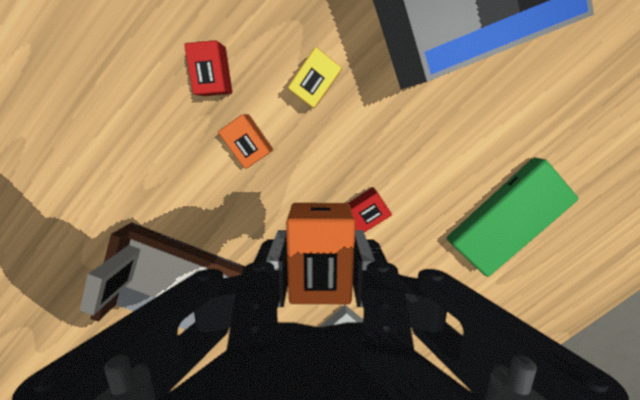

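Call:
step_arm --slide '[[3,-3.5,0],[6,-7,0],[9,-10.5,0.5],[12,-14,1],[15.1,-17.6,1.3],[15.1,-17.6,1.3],[15.1,-17.6,1.3]]' --rot '[[0.01,-0.007,-0.08],[0.01,-0.007,-0.16],[0.01,-0.007,-0.24],[0.01,-0.007,-0.32],[0.01,-0.007,-0.383],[0.01,-0.007,-0.383],[0.01,-0.007,-0.383]]'

```text
time_s: 30.6
tcp_pos: [0.5616, 0.2411, 0.1551]
ee_rot: [-179.6, 0.2, 68.1]
contact_force: [-1.2, -1.3, 0.1]
width: 0.031
```

```bash
python3 - <<'E'
from h import *
drop(.026,.024)
c=eyes.capture("wrist"); cv2.imwrite("pics/p_w.png",c["pixels"])
E
```

```text
drop 0.16 [0.565 0.24  0.16 ] [ 0.07  0.35 -0.5 ] [-0.007  0.003  0.003]
drop 0.016 [0.565 0.24  0.016] [ 0.12  0.45 13.9 ] [-0.007  0.003  0.003]
```

View pics/p_w.png

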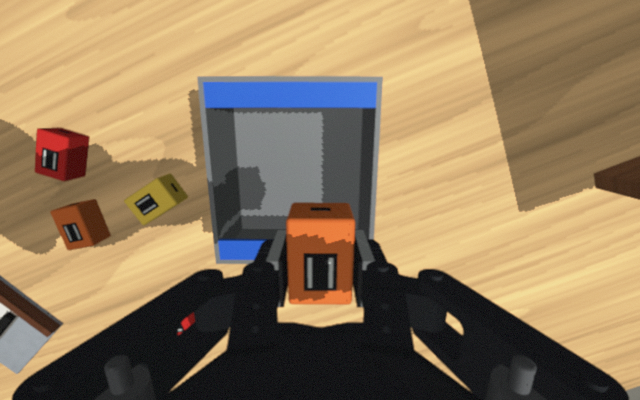

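Call:
step_arm --slide '[[-0.1,0.4,0],[-0.1,0.4,3],[-0.1,0.4,6],[-0.1,0.4,9],[-0.1,0.4,11.5],[-0.1,0.4,11.7],[-0.1,0.4,11.7]]' --rot '[[-0.007,0.003,0.003],[-0.007,0.003,0.003],[-0.007,0.003,0.003],[-0.007,0.003,0.003],[-0.007,0.003,0.003],[-0.007,0.003,0.003],[-0.007,0.003,0.003]]'

```text
time_s: 31.35
tcp_pos: [0.5646, 0.2361, 0.0382]
ee_rot: [-180.0, 0.1, 67.7]
contact_force: [0.7, -0.4, -0.1]
width: 0.0317
```

Call:
step_arm --slide '[[0,0,0],[0,0,0],[0,0,0],[0,0,-2],[0,0,-6],[0,0,-11],[0,0,-16],[0,0,-20],[0,0,-20]]' --rot '[[0,0,0],[0,0,0],[0,0,0],[0,0,0],[0,0,0],[0,0,0],[0,0,0],[0,0,0],[0,0,0]]' --gripper 132

```text
time_s: 32.25
tcp_pos: [0.5679, 0.2373, 0.2465]
ee_rot: [179.4, -0.4, 67.7]
contact_force: [0.3, 0.4, -0.4]
width: 0.0414
```

```bash
python3 - <<'E'
from h import *
c=eyes.capture("wrist"); cv2.imwrite("pics/q_w.png",c["pixels"])
print(goto([.68,.03,.27],down(90)))
E
```

```text
(array([-14.83,  18.36,  -2.64]), array([ 0.008, -0.003, -0.39 ]))
```

View pics/q_w.png

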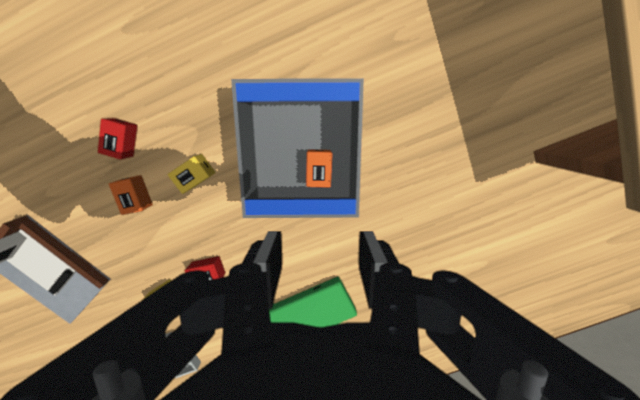

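Call:
step_arm --slide '[[-3,4,-2.6],[-6.5,8,-2.6],[-10,12,-2.6],[-13,16,-2.6],[-14.8,18.4,-2.6],[-14.8,18.4,-2.6],[-14.8,18.4,-2.6]]' --rot '[[0,0,-0.08],[0,0,-0.16],[0,0,-0.24],[0,0,-0.32],[0,0,-0.39],[0,0,-0.39],[0,0,-0.39]]' --gripper 60

```text
time_s: 33.0
tcp_pos: [0.6803, 0.0289, 0.2676]
ee_rot: [179.7, -0.1, 89.9]
contact_force: [0.0, 0.5, 0.2]
width: 0.0652
```

```bash
python3 - <<'E'
from h import *
c=eyes.capture("wrist"); cv2.imwrite("pics/r_w.png",c["pixels"])
for r in chargers(c): print(r)
crop(c,(230,0,410,180),4.4,"r_w2.png")
E
```

```text
('red', [297, 129, 36, 28, 635], [313.0, 142.0], [0.647, 0.021, 0.02])
('orange', [267, 0, 32, 49, 1036], [283.0, 24.0], [0.503, -0.015, 0.02])
('orange', [138, 4, 18, 35, 105], [148.0, 19.0], [0.495, -0.181, 0.02])
('orange', [157, 36, 15, 28, 86], [163.0, 49.0], [0.53, -0.167, 0.02])
('orange', [464, 57, 41, 36, 717], [485.0, 72.0], [0.557, 0.241, 0.02])
('orange', [0, 359, 25, 16, 146], [12.0, 368.0], [1.044, -0.527, 0.02])
('orange', [444, 361, 42, 17, 200], [465.0, 370.0], [1.041, 0.284, 0.02])
('orange', [175, 363, 24, 16, 116], [185.0, 370.0], [1.039, -0.207, 0.02])
('yellow', [339, 12, 40, 37, 965], [359.0, 30.0], [0.51, 0.078, 0.02])
('yellow', [233, 139, 39, 30, 684], [252.0, 153.0], [0.661, -0.063, 0.02])
```

View pics/r_w2.png

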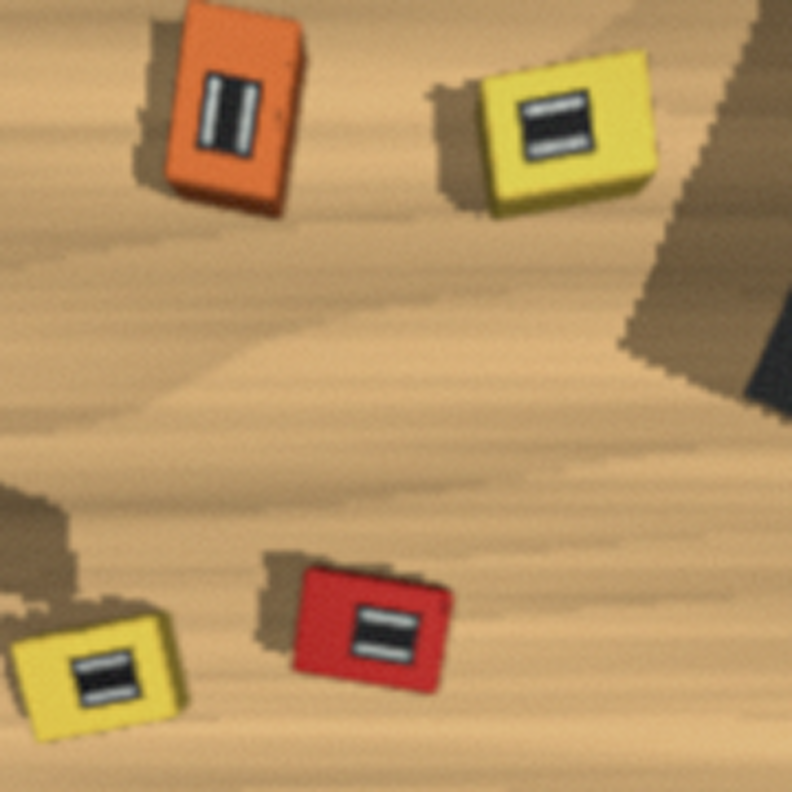

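```bash
python3 - <<'E'
from h import *
pick(.6475,.022,-8,.0085)
E
```

```text
pick 0.09 [-0.85 -3.34 17.8 ] [ 0.002 -0.006  1.71 ]
pick 0.0085 [-0.87 -3.38 25.95] [ 0.002 -0.006  1.71 ]
```

Call:
step_arm --slide '[[-0.9,-3.4,2],[-0.9,-3.4,5],[-0.9,-3.4,8],[-0.9,-3.4,11],[-0.9,-3.4,14],[-0.9,-3.4,16],[-0.9,-3.4,16],[-0.9,-3.4,16],[-0.9,-3.4,16],[-0.9,-3.4,16],[-0.9,-3.4,16],[-0.9,-3.4,17],[-0.9,-3.4,19],[-0.9,-3.4,22],[-0.9,-3.4,24.5],[-0.9,-3.4,25.9],[-0.9,-3.4,25.9]]' --rot '[[0,0,0.15],[0,0,0.3],[0,0,0.45],[0,0,0.6],[0,0,0.75],[0,0,0.9],[0,0,1.05],[0,0,1.2],[0,0,1.35],[0,0,1.5],[0,0,1.65],[0,0,1.71],[0,0,1.71],[0,0,1.71],[0,0,1.71],[0,0,1.71],[0,0,1.71]]' --gripper 95

```text
time_s: 34.75
tcp_pos: [0.6448, 0.0233, 0.0069]
ee_rot: [-179.9, -0.0, -7.9]
contact_force: [0.3, 1.0, 0.4]
width: 0.0536
```

Call:
step_arm --slide '[[0,0,0],[0,0,0],[0,0,0],[0,0,0],[0,0,0]]' --rot '[[0,0,0],[0,0,0],[0,0,0],[0,0,0],[0,0,0]]' --gripper 255

```text
time_s: 35.25
tcp_pos: [0.6457, 0.0233, 0.0082]
ee_rot: [-179.8, -0.1, -7.9]
contact_force: [-0.2, 1.3, 5.2]
width: 0.0315
```

Call:
step_arm --slide '[[0,0,-3],[0,0,-7],[0,0,-12],[0,0,-16],[0,0,-16]]' --rot '[[0,0,0],[0,0,0],[0,0,0],[0,0,0],[0,0,0]]'

```text
time_s: 35.75
tcp_pos: [0.649, 0.0223, 0.1756]
ee_rot: [-179.8, -0.8, -7.9]
contact_force: [1.1, -0.9, -0.2]
width: 0.0318
```

```bash
python3 - <<'E'
from h import *
drop(.026,-.024,.038)
c=eyes.capture("wrist"); cv2.imwrite("pics/s_w.png",c["pixels"])
E
```

```text
drop 0.16 [0.547 0.196 0.16 ] [-12.51 -15.79   1.43] [ 0.007 -0.015 -1.324]
drop 0.038 [0.547 0.196 0.038] [-12.69 -15.75  13.63] [ 0.007 -0.015 -1.324]
```

View pics/s_w.png

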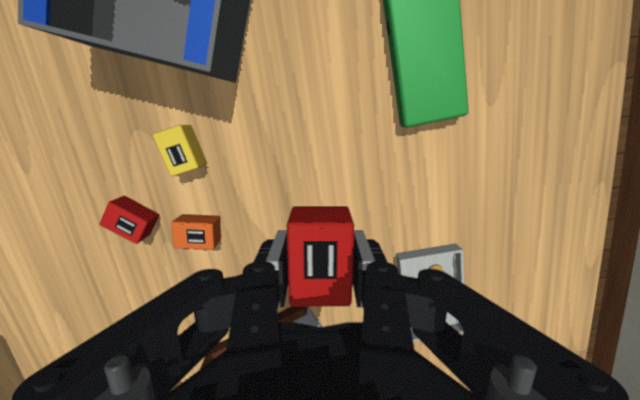

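Call:
step_arm --slide '[[-2,-2.5,0],[-4,-5,0],[-6,-8,0],[-8,-10.5,0],[-10,-13,0.5],[-12.5,-15.8,1],[-12.5,-15.8,1.4],[-12.5,-15.8,1.4],[-12.5,-15.8,1.4],[-12.5,-15.8,1.4],[-12.5,-15.8,1.4]]' --rot '[[0,0,-0.15],[0,0,-0.3],[0,0,-0.45],[0,0,-0.6],[0,0,-0.75],[0,0,-0.9],[0,0,-1.05],[0,0,-1.2],[0.007,-0.015,-1.324],[0.007,-0.015,-1.324],[0.007,-0.015,-1.324]]'

```text
time_s: 36.9
tcp_pos: [0.5451, 0.196, 0.1561]
ee_rot: [-179.6, 0.2, 67.7]
contact_force: [0.3, 0.5, -0.7]
width: 0.0311
```

```bash
python3 - <<'E'
from h import *
drop(.026,-.024,.038)
c=eyes.capture("wrist"); cv2.imwrite("pics/t_w.png",c["pixels"])
E
```

```text
drop 0.16 [0.547 0.196 0.16 ] [ 0.08  0.18 -0.39] [-0.006  0.003 -0.003]
drop 0.038 [0.547 0.196 0.038] [ 0.11  0.26 11.81] [-0.006  0.003 -0.003]
```

View pics/t_w.png

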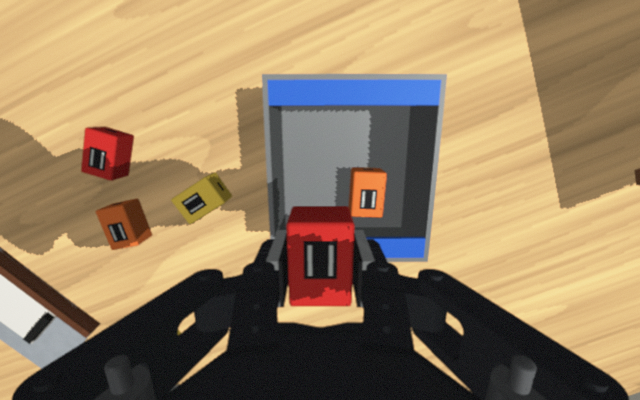

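Call:
step_arm --slide '[[0,0.2,0],[0,0.2,3],[0,0.2,6],[0,0.2,9],[0,0.2,11.5],[0,0.2,11.7],[0,0.2,11.7]]' --rot '[[-0.006,0.003,0],[-0.006,0.003,0],[-0.006,0.003,0],[-0.006,0.003,0],[-0.006,0.003,0],[-0.006,0.003,0],[-0.006,0.003,0]]'

```text
time_s: 37.65
tcp_pos: [0.5459, 0.195, 0.0391]
ee_rot: [-179.9, 0.0, 67.7]
contact_force: [1.0, 0.5, -1.0]
width: 0.0317
```

Call:
step_arm --slide '[[0,0,0],[0,0,0],[0,0,0],[0,0,-2],[0,0,-6],[0,0,-11],[0,0,-16],[0,0,-20],[0,0,-20]]' --rot '[[0,0,0],[0,0,0],[0,0,0],[0,0,0],[0,0,0],[0,0,0],[0,0,0],[0,0,0],[0,0,0]]' --gripper 132

```text
time_s: 38.55
tcp_pos: [0.5494, 0.1957, 0.2471]
ee_rot: [179.4, -0.4, 67.7]
contact_force: [0.4, 0.7, -0.6]
width: 0.0415
```

```bash
python3 - <<'E'
from h import *
c=eyes.capture("wrist"); cv2.imwrite("pics/u_w.png",c["pixels"])
print(goto([.58,.0,.27],down(80)))
E
```

```text
(array([-16.86,  10.37,  -2.65]), array([ 0.007, -0.004, -0.214]))
```

View pics/u_w.png

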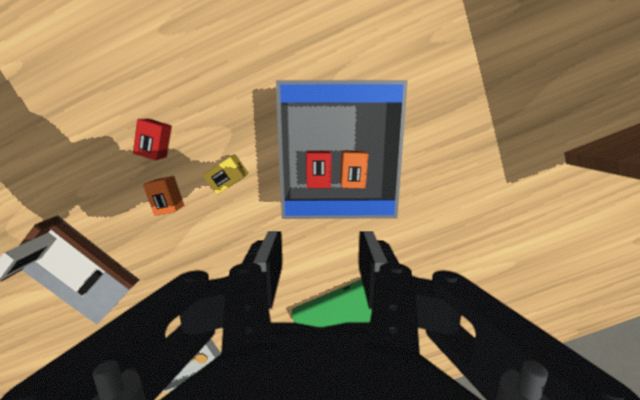

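Two are in the bin, with red at (318,169) and orange at (354,170). Next are orange C and red D.

Call:
step_arm --slide '[[-4,2.5,-2.6],[-8,5,-2.6],[-12,7.5,-2.6],[-16.8,10.4,-2.6],[-16.8,10.4,-2.6],[-16.8,10.4,-2.6]]' --rot '[[0,0,-0.07],[0,0,-0.14],[0,0,-0.214],[0,0,-0.214],[0,0,-0.214],[0,0,-0.214]]' --gripper 95

```text
time_s: 39.2
tcp_pos: [0.5801, -0.0011, 0.2682]
ee_rot: [179.7, -0.2, 79.8]
contact_force: [0.3, 0.1, -0.4]
width: 0.0539
```

```bash
python3 - <<'E'
from h import *
c=eyes.capture("wrist"); cv2.imwrite("pics/v_w.png",c["pixels"])
for r in chargers(c): print(r)
crop(c,(230,40,410,220),4.4,"v_w2.png")
E
```

```text
('red', [288, 25, 38, 48, 866], [307.0, 49.0], [0.431, 0.01, 0.02])
('red', [446, 100, 34, 38, 716], [462.0, 119.0], [0.551, 0.198, 0.02])
('orange', [286, 94, 25, 36, 717], [298.0, 111.0], [0.502, -0.015, 0.02])
('orange', [470, 107, 44, 39, 974], [491.0, 125.0], [0.565, 0.237, 0.02])
('orange', [616, 339, 24, 10, 62], [626.0, 343.0], [0.982, 0.475, 0.02])
('orange', [581, 343, 39, 12, 133], [600.0, 349.0], [0.984, 0.427, 0.02])
('orange', [450, 368, 23, 10, 71], [461.0, 373.0], [0.985, 0.18, 0.02])
('yellow', [348, 87, 41, 34, 689], [369.0, 103.0], [0.509, 0.078, 0.02])
('yellow', [269, 211, 37, 33, 650], [287.0, 227.0], [0.659, -0.063, 0.02])
```

View pics/v_w2.png

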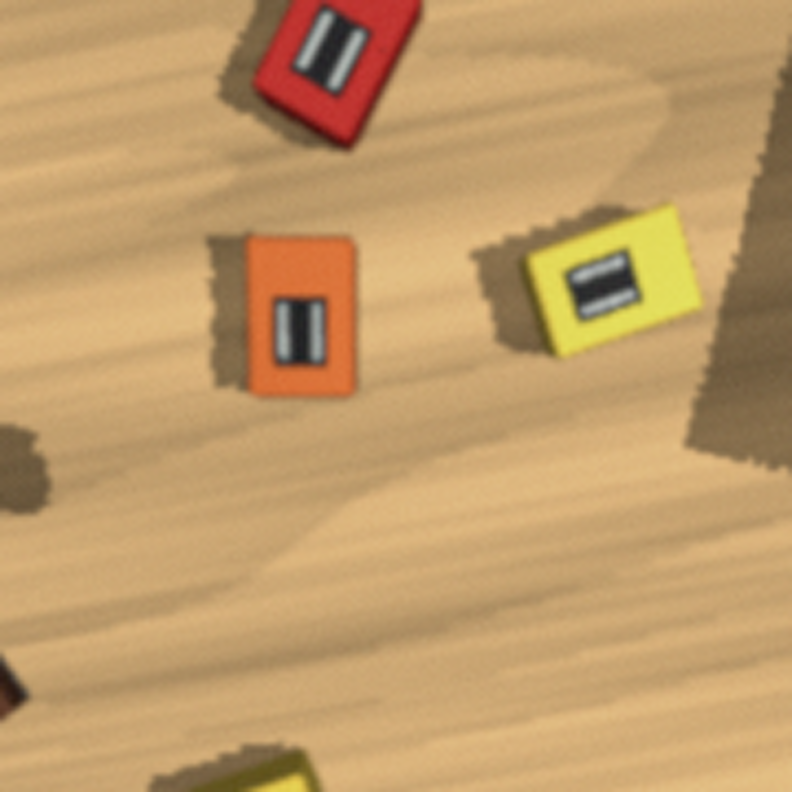

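```bash
python3 - <<'E'
from h import *
pick(.5035,-.015,79.5,.0085)
E
```

```text
pick 0.09 [-2.91 -7.34 17.8 ] [ 0.005 -0.004  0.007]
pick 0.0085 [-2.94 -7.38 25.95] [ 0.005 -0.004  0.007]
```

Call:
step_arm --slide '[[-2,-4,3],[-2.9,-7.3,7],[-2.9,-7.3,12],[-2.9,-7.3,16],[-2.9,-7.35,19],[-2.9,-7.35,22],[-2.9,-7.35,24.5],[-2.9,-7.35,25.9],[-2.9,-7.35,25.9]]' --rot '[[0,0,0],[0,0,0],[0,0,0],[0,0,0],[0.005,-0.004,0],[0.005,-0.004,0],[0.005,-0.004,0],[0.005,-0.004,0],[0.005,-0.004,0]]'

```text
time_s: 40.15
tcp_pos: [0.5014, -0.0123, 0.0068]
ee_rot: [-179.7, -0.0, 80.0]
contact_force: [-0.2, 0.2, 0.6]
width: 0.0537
```

Call:
step_arm --slide '[[0,0,0],[0,0,0],[0,0,0],[0,0,0],[0,0,0]]' --rot '[[0,0,0],[0,0,0],[0,0,0],[0,0,0],[0,0,0]]' --gripper 255

```text
time_s: 40.65
tcp_pos: [0.5018, -0.0123, 0.0074]
ee_rot: [-179.8, -0.0, 80.0]
contact_force: [-0.5, 0.7, 1.5]
width: 0.0317
```

Call:
step_arm --slide '[[0,0,-3],[0,0,-7],[0,0,-12],[0,0,-16],[0,0,-16]]' --rot '[[0,0,0],[0,0,0],[0,0,0],[0,0,0],[0,0,0]]'

```text
time_s: 41.15
tcp_pos: [0.5063, -0.0133, 0.1736]
ee_rot: [179.6, -0.0, 80.0]
contact_force: [0.6, -0.9, -1.0]
width: 0.0311
```

```bash
python3 - <<'E'
from h import *
drop(-.027,.024,.04)
E
```

```text
drop 0.16 [0.516 0.26  0.16 ] [27.12 -3.8   1.34] [ 0.007 -0.001  0.212]
drop 0.04 [0.516 0.26  0.04 ] [27.12 -3.88 13.34] [ 0.007 -0.001  0.212]
```

Call:
step_arm --slide '[[4.5,-0.5,0],[9,-1.2,0],[13.5,-1.8,0],[18,-2.5,0.5],[22.5,-3,1],[27.1,-3.8,1.3],[27.1,-3.8,1.3],[27.1,-3.8,1.3]]' --rot '[[0,0,0.04],[0,0,0.08],[0,0,0.12],[0,0,0.16],[0,0,0.2],[0.007,0,0.212],[0.007,0,0.212],[0.007,0,0.212]]'

```text
time_s: 41.95
tcp_pos: [0.5151, 0.2608, 0.1592]
ee_rot: [-179.9, 0.0, 68.0]
contact_force: [-0.3, -0.3, -0.6]
width: 0.0313
```

```bash
python3 - <<'E'
from h import *
drop(-.027,.024,.04)
c=eyes.capture("wrist"); cv2.imwrite("pics/w_w.png",c["pixels"])
E
```

```text
drop 0.16 [0.516 0.26  0.16 ] [-0.    0.1  -0.08] [-0.001  0.001  0.002]
drop 0.04 [0.516 0.26  0.04 ] [ 0.    0.11 11.92] [-0.001  0.001  0.002]
```

View pics/w_w.png

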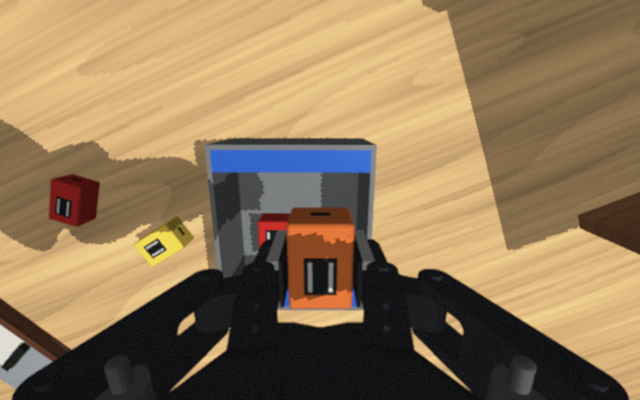

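Call:
step_arm --slide '[[0,-0.1,3],[0,-0.1,6],[0,-0.1,9],[0,-0.1,11.5],[0,-0.1,11.9],[0,-0.1,11.9]]' --rot '[[0,0,0],[0,0,0],[0,0,0],[0,0,0],[0,0,0],[0,0,0]]'

```text
time_s: 42.6
tcp_pos: [0.5139, 0.2586, 0.0402]
ee_rot: [-179.9, 0.1, 67.8]
contact_force: [0.5, -0.4, 0.1]
width: 0.0315
```

Call:
step_arm --slide '[[0,0,0],[0,0,0],[0,0,0],[0,0,-2],[0,0,-6],[0,0,-11],[0,0,-16],[0,0,-20],[0,0,-20]]' --rot '[[0,0,0],[0,0,0],[0,0,0],[0,0,0],[0,0,0],[0,0,0],[0,0,0],[0,0,0],[0,0,0]]' --gripper 132

```text
time_s: 43.5
tcp_pos: [0.5176, 0.26, 0.2481]
ee_rot: [179.6, -0.4, 67.8]
contact_force: [1.1, 0.6, -0.3]
width: 0.0414
```

```bash
python3 - <<'E'
from h import *
c=eyes.capture("wrist"); cv2.imwrite("pics/x_w.png",c["pixels"])
print(goto([.50,.01,.25],down(60)))
E
```

```text
(array([-23.73,   7.9 ,  -0.59]), array([ 0.004, -0.004,  0.136]))
```

View pics/x_w.png

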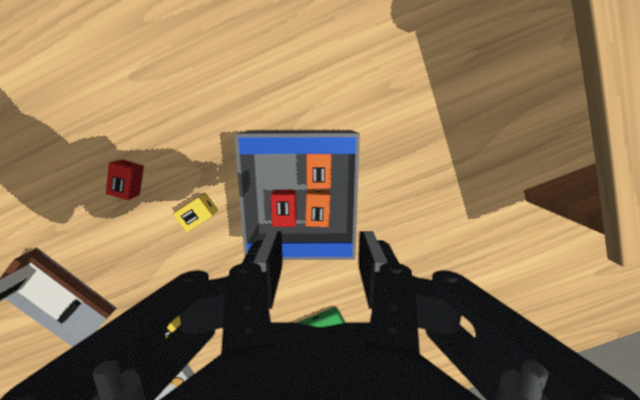

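Three are in the bin. Now red D, the last one.

Call:
step_arm --slide '[[-4.5,1.5,-0.6],[-9,3,-0.6],[-13.5,4.5,-0.6],[-18,6,-0.6],[-23.7,7.9,-0.6],[-23.7,7.9,-0.6],[-23.7,7.9,-0.6]]' --rot '[[0,0,0.03],[0,0,0.06],[0,0,0.1],[0,0,0.136],[0,0,0.136],[0,0,0.136],[0,0,0.136]]' --gripper 95

```text
time_s: 44.25
tcp_pos: [0.4996, 0.0089, 0.2493]
ee_rot: [179.9, -0.2, 59.8]
contact_force: [-0.3, 0.8, 0.4]
width: 0.0535
```

```bash
python3 - <<'E'
from h import *
c=eyes.capture("wrist"); cv2.imwrite("pics/y_w.png",c["pixels"])
for r in chargers(c): print(r)
crop(c,(230,40,410,220),4.4,"y_w2.png")
E
```

```text
('red', [278, 104, 30, 39, 746], [292.0, 122.0], [0.43, 0.01, 0.02])
('red', [454, 112, 28, 39, 790], [467.0, 131.0], [0.552, 0.199, 0.02])
('red', [0, 353, 28, 28, 296], [12.0, 367.0], [0.53, -0.617, 0.02])
('orange', [483, 60, 38, 43, 1207], [500.0, 81.0], [0.516, 0.258, 0.02])
('orange', [481, 107, 37, 39, 1093], [498.0, 126.0], [0.565, 0.237, 0.02])
('yellow', [348, 131, 42, 39, 735], [369.0, 149.0], [0.508, 0.078, 0.02])
('yellow', [315, 266, 36, 38, 704], [331.0, 284.0], [0.658, -0.062, 0.02])
```

View pics/y_w2.png

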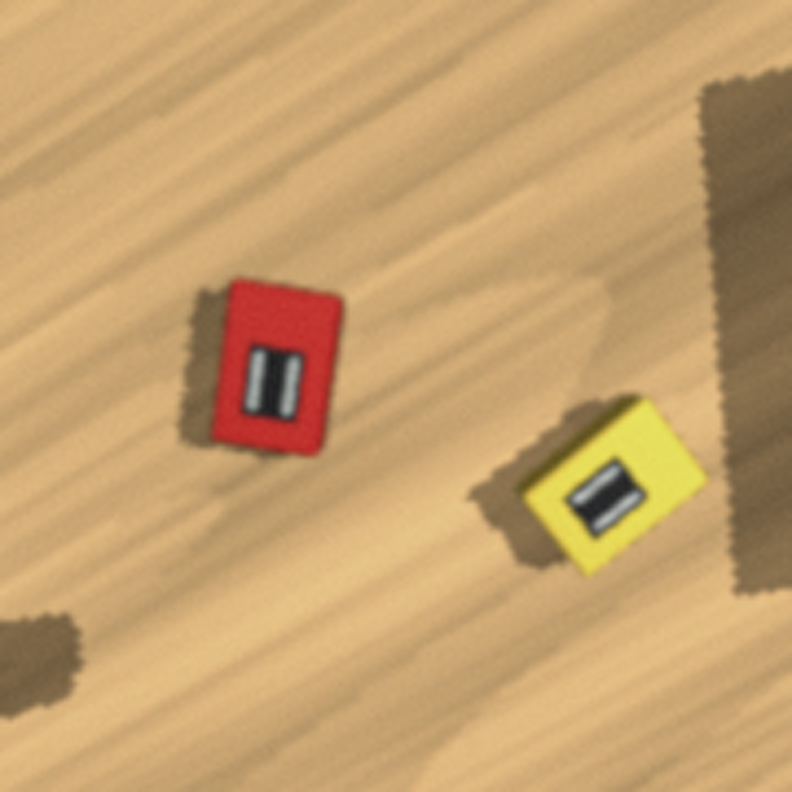

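```bash
python3 - <<'E'
from h import *
c=eyes.capture("wrist")
l=np.array([(235,280),(342,297),(322,457),(214,440)])/4.4+[229.6,39.6]
w=back(c,l,.028)[:,:2]; print(w.mean(0)); e=w[1]-w[0]; print(np.degrees(np.arctan2(e[1],e[0]))); e=w[0]-w[3];print(np.degrees(np.arctan2(e[1],e[0]))+90)
x,y=w.mean(0); pick(x,y,52,.0085)
E
```

```text
[0.43220465 0.01177519]
51.195954820968694
230.28145124649248
pick 0.09 [-3.39 -5.94 15.93] [ 0.002 -0.005  0.14 ]
pick 0.0085 [-3.42 -5.96 24.08] [ 0.002 -0.005  0.14 ]
```

Call:
step_arm --slide '[[-2,-3,3],[-3.4,-5.9,7],[-3.4,-5.9,12],[-3.4,-5.9,15],[-3.4,-5.9,18],[-3.4,-5.9,20.5],[-3.4,-5.9,22.8],[-3.4,-5.9,24],[-3.4,-5.9,24]]' --rot '[[0,0,0.07],[0,0,0.15],[0,0,0.15],[0,0,0.15],[0,0,0.15],[0,0,0.15],[0,0,0.15],[0,0,0.15],[0,0,0.15]]'

```text
time_s: 45.25
tcp_pos: [0.431, 0.0137, 0.0075]
ee_rot: [-179.9, -0.2, 51.6]
contact_force: [-0.5, 0.2, -0.4]
width: 0.0541
```

Call:
step_arm --slide '[[0,0,0],[0,0,0],[0,0,0],[0,0,0],[0,0,0]]' --rot '[[0,0,0],[0,0,0],[0,0,0],[0,0,0],[0,0,0]]' --gripper 255

```text
time_s: 45.75
tcp_pos: [0.4314, 0.0137, 0.0079]
ee_rot: [-179.9, -0.2, 51.6]
contact_force: [-0.8, 0.2, 2.3]
width: 0.0314
```

Call:
step_arm --slide '[[0,0,-3],[0,0,-7],[0,0,-12],[0,0,-16],[0,0,-16]]' --rot '[[0,0,0],[0,0,0],[0,0,0],[0,0,0],[0,0,0]]'

```text
time_s: 46.25
tcp_pos: [0.435, 0.0124, 0.1737]
ee_rot: [179.5, -0.5, 51.6]
contact_force: [1.2, -0.0, -1.6]
width: 0.0311
```

```bash
python3 - <<'E'
from h import *
drop(-.028,-.024,.04)
E
```

```text
drop 0.16 [0.497 0.216 0.16 ] [19.82 -7.82  1.48] [ 0.009 -0.008 -0.284]
drop 0.04 [0.497 0.216 0.04 ] [19.71 -7.92 13.48] [ 0.009 -0.008 -0.284]
```

Call:
step_arm --slide '[[4,-1.5,0],[8,-3,0],[12,-4.7,0.5],[16,-6.3,1],[19.8,-7.8,1.4],[19.8,-7.8,1.4],[19.8,-7.8,1.4]]' --rot '[[0,0,-0.07],[0,0,-0.14],[0,0,-0.21],[0.009,-0.008,-0.284],[0.009,-0.008,-0.284],[0.009,-0.008,-0.284],[0.009,-0.008,-0.284]]'

```text
time_s: 46.95
tcp_pos: [0.4962, 0.2165, 0.1594]
ee_rot: [-179.9, 0.1, 68.0]
contact_force: [-0.8, 0.1, -1.6]
width: 0.0313
```

```bash
python3 - <<'E'
from h import *
drop(-.028,-.024,.04)
c=eyes.capture("wrist"); cv2.imwrite("pics/z_w.png",c["pixels"])
E
```

```text
drop 0.16 [0.497 0.216 0.16 ] [ 0.01  0.08 -0.06] [-0.001  0.002  0.001]
drop 0.04 [0.497 0.216 0.04 ] [ 0.04  0.1  11.94] [-0.001  0.002  0.001]
```

View pics/z_w.png

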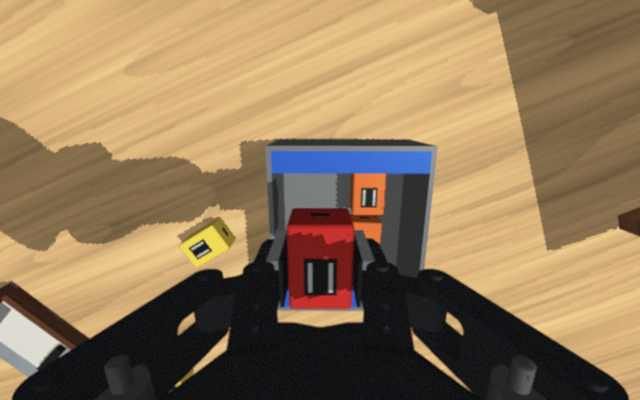

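Call:
step_arm --slide '[[0,0,3],[0,0,6],[0,0,9],[0,0,11.5],[0,0,11.8],[0,0,11.8]]' --rot '[[0,0,0],[0,0,0],[0,0,0],[0,0,0],[0,0,0],[0,0,0]]'

```text
time_s: 47.6
tcp_pos: [0.4953, 0.2142, 0.0417]
ee_rot: [-179.9, 0.2, 67.8]
contact_force: [0.2, -0.2, -1.3]
width: 0.0317
```

Call:
step_arm --slide '[[0,0,0],[0,0,0],[0,0,0],[0,0,-2],[0,0,-6],[0,0,-11],[0,0,-16],[0,4,-20],[0,8,-20],[0,8,-20]]' --rot '[[0,0,0],[0,0,0],[0,0,0],[0,0,0],[0,0,0],[0,0,0],[0,0,0],[0,0,0],[0,0,0],[0,0,0]]' --gripper 132

```text
time_s: 48.6
tcp_pos: [0.5754, 0.1828, 0.2435]
ee_rot: [179.8, -0.0, 67.6]
contact_force: [0.5, -0.2, -0.8]
width: 0.0409
```

```bash
python3 - <<'E'
from h import *
c=eyes.capture("wrist"); cv2.imwrite("pics/aa_w.png",c["pixels"])
s=eyes.capture("scene"); crop(s,(160,120,400,280),3.3,"aa_s.png")
t=eyes.capture("top"); crop(t,(255,130,455,255),4,"aa_t.png")
E
```

```text
(no output)
```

View pics/aa_w.png

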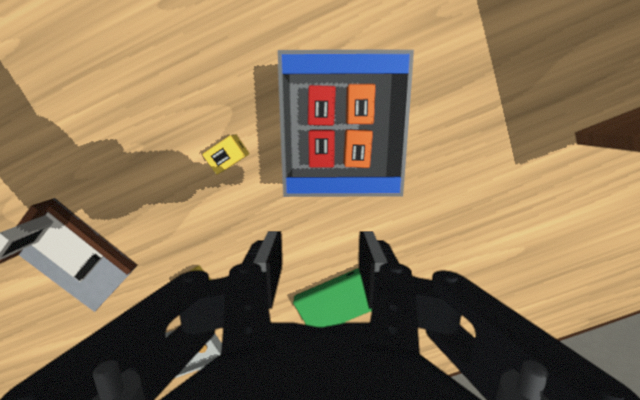

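View pics/aa_s.png

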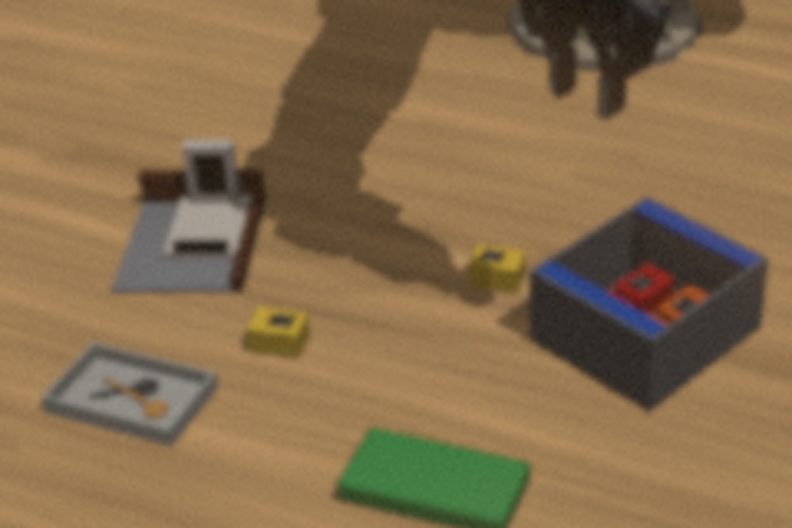

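View pics/aa_t.png

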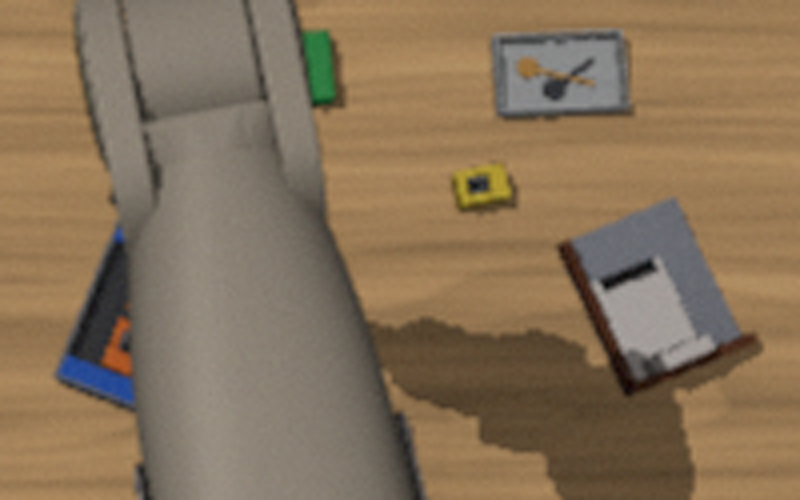

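```bash
python3 - <<'E'
from h import *
print(goto([.605,-.175,.2],down(111.8)))
E
```

```text
(array([-31.9 ,  16.89,   4.16]), array([-0.005,  0.002, -0.768]))
```

Call:
step_arm --slide '[[-4,2,0],[-8,4,0],[-12,6.4,0],[-16,8.5,0],[-20,10.6,0],[-24,12.7,1],[-28,14.8,3],[-31.9,16.9,4.1],[-31.9,16.9,4.1],[-31.9,16.9,4.1],[-31.9,16.9,4.1]]' --rot '[[0,0,-0.1],[0,0,-0.2],[0,0,-0.3],[0,0,-0.4],[0,0,-0.5],[0,0,-0.6],[0,0,-0.7],[0,0,-0.768],[0,0,-0.768],[0,0,-0.768],[0,0,-0.768]]'

```text
time_s: 49.85
tcp_pos: [0.6047, -0.1734, 0.2011]
ee_rot: [-179.7, -0.0, 111.8]
contact_force: [-0.4, -0.3, 0.1]
width: 0.0413
```

```bash
python3 - <<'E'
from h import *
c=eyes.capture("wrist"); crop(c,(235,20,415,210),4,"ab.png")
E
```

```text
(no output)
```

View pics/ab.png

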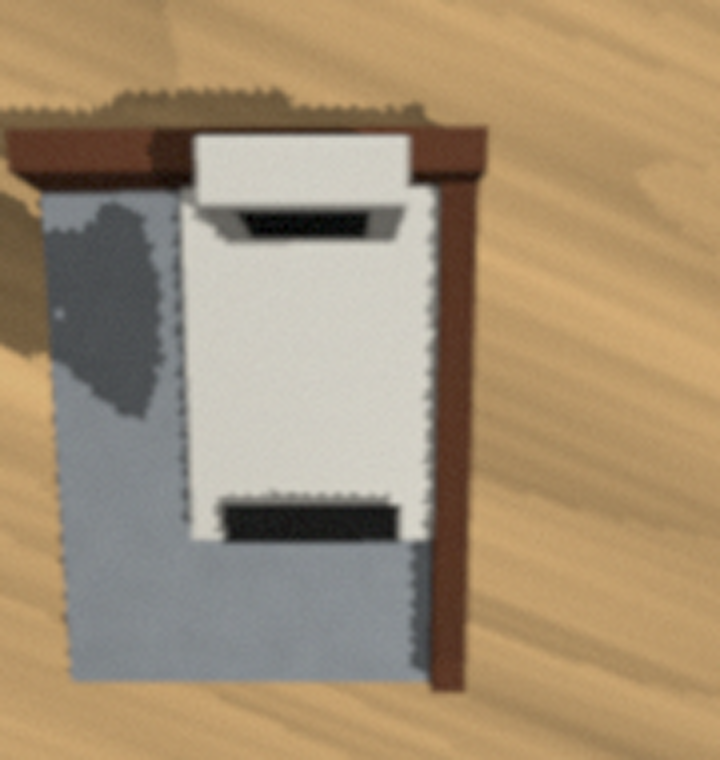

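The stand sits flush, with its base edge along the side stop at x≈435 px and its heel at the back stop. The four chargers are in the bin, so I'm handing in.

```bash
python3 - <<'E'
from rig import manip
print(manip.job_done())
E
```

```text
the job is handed in; nothing more can be done
None
```

The job was handed in at about 50 s of the 210 s limit. The stand is on the dock and all four spare chargers are in the bin.

- **Stand:** I pushed the toe down until it lay flat, gripped the post, shifted the stand to the middle of the bin and lifted it out upright. I set it on the dock with the post end at the back stop and pushed it against both stops.
- **Chargers:** The two orange and two red chargers were carried over the lip one at a time. The last pictures show all four upright on the bin floor.
- **Left alone:** I did not reach for the yellow look-alikes, key tray, power bank or vase. The first three look unmoved in the last pictures; I did not check the vase at the end.

**Checks:**
- **Flush fit:** Two measurements taken before the last pushes gave offsets of up to 0.5 mm at the back stop and 0.8–1.1 mm at the side stop, about the limit of my measuring. I then pushed again, to about 5 N on the side and 7 N on the toe. The final close-up shows no visible gap, but I did not measure it again.
- **Failed push:** My first extra side push met resistance too early, at about 15 N. It was probably the finger linkage touching the post. I backed off, the stand had not visibly moved, and I repeated the push from another spot.

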